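# Pack the specimen-case carrier after the bone-sorting lesson

## Robot

A 6-joint arm with a two-finger parallel gripper is mounted at the origin on the work surface. World frame = base frame: x ahead of the robot, y to its left, z up, the work surface at z = 0. Lengths are in mm, angles in rad, forces in N, time in s.
With the tool pointing down it reaches from about 400 to 825 mm from the base axis. Payload 7 kg.
Tool frame: the origin (TCP) lies midway between the tips of the shut fingers; the grasp point (between the pads) lies 19 mm behind it; z points along the fingers, y is the line along which they close (so a half turn about z gives the same grasp; the last joint's range is limited). The gripper opens to 88 mm and grips with 3 to 60 N. Pads are 19 mm wide; open, the fingers measure 130 mm over their backs; the gripper's body (78 mm by 193 mm) begins 47 mm behind the grasp point.
Start: joints at [1.421, 0.359, 0.012, 0, -1.224, -0.288], TCP at [286.17, 611.312, 226.561] pointing down, gripper open.
Joint ranges: [-3.07, 3.07], [-1.43, 2.12], [-1.02, 1.25], [-3.03, 1.67], [-3.05, -0], [-3.03, 3.03]. Speed limits (rad/s): [2.39, 2.39, 3.01, 3.14, 3.14, 3.14].

## Interface

Orientations are given as a 3x3 rotation matrix whose columns are the frame's x, y, z axes.
In Python, from station import state, camera, get_calibration, env gives the robot as it stands.
- The arm moves only by the tool arm_command, never from a script. Its arguments are lists of equal length, an entry for each row: "jaw": the opening, from 0 (shut) to 1 (fully open); "xyz": the shift along the tool's x, y, z each as a share of 0.03 m, from -1 to 1, a list of three; "rotation": the turn, a rotation vector about the tool's x, y, z each as a share of pi rad, from -1 to 1, a list of three. A call has 1 to 8 rows; each row shifts and turns the commanded pose from where the row before left it, along the tool's axes as they then stand; what a row does not reach is not made up. A row lasts 1/10 s, in which the tool goes at most 50 mm and 8.59 degrees, less where a joint would pass 70% of its speed; a pose out of reach is approached as far as the arm can. A call with a number of a shift or a turn outside -1 to 1 is refused whole. A call with a gripper value outside its range is refused whole. The fingers move at their own pace and stop on an object; "grip_force" is the grip in N (left out, the last holds). Time passes only in rows, so rows that do not move let the fingers close. It gives the time, the measured TCP pose, the force, the opening and the grip force at its end, in the units of the state.
- state(): the state, without advancing time (a new reading comes with each control period).
- camera(name): name is "scene" or "top"; returns the picture (480x640x3 uint8, red, green, blue); there is no depth.
- get_calibration(name): a dict with "vfov" (degrees; the focal length in pixels is half the picture's height over the tangent of half this angle, whatever the lens; pixels are square), "cx", "cy" (the principal point, pixels), "cam_to_world" (4x4, takes a point from camera to world coordinates). Camera axes: x right, y down, z forward; pixel columns grow to the right and rows downward; lengths in mm; the calibration is good to about 2 mm. A picture is of the moment at which its call begins. get_calibration takes no time and is no camera call.
- env.sign_off(): hands the job in; it is judged then, once.
The state is a dict: "time_s": time; "q": joint angles; "dq": joint speeds; "joint_efforts": joint torques, N m; "ee_pos": TCP position; "tcp_rot": TCP orientation; "ft_force": force on the tool from outside, world axes, zero at the start; "wrist_torque": the same for the moment, N m; "opening": opening from 0.0 (shut) to 1.0 (fully open); "grasp_force": force on a finger pad.
Only numpy, scipy, OpenCV 4.12 (cv2) and the standard library are available. Lean on these libraries where they do the work, as an engineer would, in place of code of your own. Each camera call takes 0.05 s, during which the arm holds its last target. There are 200 camera calls.

## Task

Pack up the specimen cases for the store room: draw the retaining rod out of the steel carrier, put the board eraser that was left lying in the carrier into the white basket, and stack every case on the carrier's base in one square column, lid up and in line with the carrier. Then lock the column in by sliding the rod through both uprights, in the pair of holes just above the top case, so that its tip shows well clear of the far upright; leave the other things on the table alone.

Things in the scene. Friction and masses are not known exactly. Their poses are not given: they have to be found in the camera images.
- carrier: Grey steel case carrier, fixed to the table, open above and on both long sides. Origin: centre of its underside, on the table; z up, y along its length. Base 84 mm (x) by 148 mm (y), its flat top 12 mm above the table. At each end, centred at y = +71 and -71 mm, stands an upright plate 60 mm wide, 6 mm thick and 256 mm high, with 136 mm clear between the two.
- carrier_seat (a point): Centre of the top of the carrier's base, 12 mm above the table; carrier's axes. The column stands on it. Each upright has five round 20 mm holes on its centre line (x = 0), centred 67, 109, 151, 193 and 235 mm above the table: a pair for each level of cases, centred 13 mm above the top of the case at that level.
- rod_grip (a point): Retaining rod, loose, 90 g, 270 mm long: aluminium tube 190 mm long, 12 mm thick, then a flat black grip 80 x 24 x 12 mm. This point is on its axis in the grip, 50 mm from the tube; x points to the tip, y across the grip's 24 mm. At the start it lies level and flat in the carrier's second pair of holes (109 mm up), grip out on the -y side, the grip's inner end 2 to 4 mm from the upright.
- rod_mid (a point): Point on the rod's axis half-way along its 190 mm tube, 145 mm from the grip point; same axes.
- rod_tip (a point): Tip of the rod, on its axis, 240 mm from the grip point; same axes. The last 10 mm of the tube taper to a 5 mm nose.
- eraser_c (a point): Board eraser, loose: block of grey felt with a wooden back, 50 mm (x) by 110 mm (y) by 32 mm high, 90 g. This point is its centre, 16 mm above its underside. At the start it lies on the carrier's base, under the rod.
- basket: Open white slatted plastic basket, fixed, 170 mm (x) by 150 mm (y) outside, walls 5 mm thick and 55 mm high, floor 5 mm thick. Origin: centre of its underside, on the table.
- chart: Printed paper sheet lying flat on the table, 150 mm (x) by 300 mm (y), to the robot's right. Origin at its centre. No loose thing lies on its centre line along y, so the rod can be laid there.
- case1_c (a point): Closed specimen case, loose, or absent (three to five are there): grey plastic box with a flat white lid, a small paper label on the lid, 62 mm (x) by 120 mm (y) by 42 mm high, 110 to 220 g, all alike. This point is its centre, 21 mm above its underside; z points out of the lid.
- case2_c (a point): Closed specimen case, loose, or absent (three to five are there): grey plastic box with a flat white lid, a small paper label on the lid, 62 mm (x) by 120 mm (y) by 42 mm high, 110 to 220 g, all alike. This point is its centre, 21 mm above its underside; z points out of the lid.
- case3_c (a point): Closed specimen case, loose, or absent (three to five are there): grey plastic box with a flat white lid, a small paper label on the lid, 62 mm (x) by 120 mm (y) by 42 mm high, 110 to 220 g, all alike. This point is its centre, 21 mm above its underside; z points out of the lid.
- case4_c (a point): Closed specimen case, loose, or absent (three to five are there): grey plastic box with a flat white lid, a small paper label on the lid, 62 mm (x) by 120 mm (y) by 42 mm high, 110 to 220 g, all alike. This point is its centre, 21 mm above its underside; z points out of the lid.
- case5_c (a point): Closed specimen case, loose, or absent (three to five are there): grey plastic box with a flat white lid, a small paper label on the lid, 62 mm (x) by 120 mm (y) by 42 mm high, 110 to 220 g, all alike. This point is its centre, 21 mm above its underside; z points out of the lid.
Mind the look-alikes: they are no part of the job. Of the things like the part that bears eraser_c, leave any that is yellow; of the rest the smaller one is meant.

How it is judged (in metres and radians):
On the way, in this order (a step that is already met when the one before it is completed fails the run):
1. the rod has been drawn clear of the carrier (horizontal distance between rod_mid and carrier above 0.17 m), for 0.2 s.
2. all the cases that are there stand squarely in one column on the carrier's base, let go (x of case1_c in the frame of carrier between -0.01 and 0.01 m and y of case1_c in the frame of carrier between -0.012 and 0.012 m and angle between the y axis of each of case1_c, case2_c, case3_c, case4_c, case5_c and the y axis of carrier, either way round below 0.14 rad and angle between each of case1_c, case2_c, case3_c, case4_c, case5_c's own z axis and vertical below 0.06 rad and x of case2_c in the frame of carrier between -0.01 and 0.01 m and y of case2_c in the frame of carrier between -0.012 and 0.012 m and x of case3_c in the frame of carrier between -0.01 and 0.01 m and y of case3_c in the frame of carrier between -0.012 and 0.012 m and x of case4_c in the frame of carrier between -0.01 and 0.01 m and y of case4_c in the frame of carrier between -0.012 and 0.012 m and x of case5_c in the frame of carrier between -0.01 and 0.01 m and y of case5_c in the frame of carrier between -0.012 and 0.012 m and linear speed of each of case1, case2, case3, case4, case5 below 0.02 m/s and contact force between the fingers and case1 below 0.5 N and contact force between the fingers and case2 below 0.5 N and contact force between the fingers and case3 below 0.5 N and contact force between the fingers and case4 below 0.5 N and contact force between the fingers and case5 below 0.5 N), for 0.3 s.
3. the rod lies through both uprights in the holes just above the top case (x of rod_mid in the frame of carrier between -0.007 and 0.007 m and y of rod_mid in the frame of carrier between -0.024 and 0.024 m and (y of rod_tip in the frame of carrier above 0.082 m or y of rod_tip in the frame of carrier below -0.082 m) and angle between the x axis of rod_mid and the y axis of carrier, either way round below 0.08 rad and z of rod_mid in the frame of case1_c above 0.02 m and z of rod_mid in the frame of case2_c above 0.02 m and z of rod_mid in the frame of case3_c above 0.02 m and z of rod_mid in the frame of case4_c above 0.02 m and z of rod_mid in the frame of case5_c above 0.02 m and not (z of rod_mid in the frame of case1_c above 0.05 m and z of rod_mid in the frame of case2_c above 0.05 m and z of rod_mid in the frame of case3_c above 0.05 m and z of rod_mid in the frame of case4_c above 0.05 m and z of rod_mid in the frame of case5_c above 0.05 m)), for 0.3 s.
At the end, for the whole second after the job is handed in: Every case present stands lid up and level in the column, within 10 mm across, 12 mm along and 8 degrees of the carrier; the rod lies through both uprights in the holes just above the top case, its tip 8 mm or more beyond the far upright; the eraser is in the basket; all at rest (all of step 3 and x of case1_c in the frame of carrier between -0.01 and 0.01 m and y of case1_c in the frame of carrier between -0.012 and 0.012 m and angle between the y axis of each of case1_c, case2_c, case3_c, case4_c, case5_c and the y axis of carrier, either way round below 0.14 rad and angle between each of case1_c, case2_c, case3_c, case4_c, case5_c's own z axis and vertical below 0.06 rad and x of case2_c in the frame of carrier between -0.01 and 0.01 m and y of case2_c in the frame of carrier between -0.012 and 0.012 m and x of case3_c in the frame of carrier between -0.01 and 0.01 m and y of case3_c in the frame of carrier between -0.012 and 0.012 m and x of case4_c in the frame of carrier between -0.01 and 0.01 m and y of case4_c in the frame of carrier between -0.012 and 0.012 m and x of case5_c in the frame of carrier between -0.01 and 0.01 m and y of case5_c in the frame of carrier between -0.012 and 0.012 m and linear speed of each of case1, case2, case3, case4, case5, rod, eraser below 0.02 m/s and x of eraser_c in the frame of basket between -0.085 and 0.085 m and y of eraser_c in the frame of basket between -0.075 and 0.075 m and z of eraser_c in the frame of basket below 0.05 m); the robot touches nothing.
It fails at once if the glove box, glue bottle, paper plate, pencil, magnifier or forceps is pushed more than 30 mm aside, or the glue bottle is knocked over (distance of any of glovebox, glue, plate, pencil, magnifier, forceps from where it was at the start of the episode above 0.03 m or angle between glue's own z axis and vertical above 0.5 rad).
Of case1, case2, case3, case4, case5 only 3 to 5 are there at a start; the rules pass over those that are not, and their reading is None.
At some moment in a run one of rod, eraser may be knocked a few centimetres aside while the robot is not near it.
Once in a run the grip may slacken for a moment while it holds something.
It also fails if it takes over 210 s, if anything falls off the work surface, if the arm or the gripper's body presses on something with over 40 N, if the wrist force passes 120 N, or if a joint passes its speed limit or range.

## Working session

There is one attempt and no reset: what is moved stays moved. The work goes in short steps, Python scripts to look and compute and a tool call to move; the robot and the scene stay as the last step left them, time stands still between calls to the robot, and variables do not carry over. Pictures are saved under pics/ and viewed, at most 14 in all, crops included, and the job is handed in when it is done.

Besides the shell and the picture viewer there is one more tool, called after "Request:" as name(argument=value, ...) on one line, values as JSON. arm_command: Moves the arm, as the interface text tells. Shift numbers are shares of 0.03 m and turn numbers shares of pi rad, none past 1 either way. Its arguments: {"type":"object","properties":{"jaw":{"type":"array","items":{"type":"number"}},"xyz":{"type":"array","items":{"type":"array","items":{"type":"number","minimum":-1,"maximum":1}}},"rotation":{"type":"array","items":{"type":"array","items":{"type":"number","minimum":-1,"maximum":1}}},"grip_force":{"type":"number"}},"required":["jaw","xyz","rotation"]}

```bash
mkdir -p pics; ls; python3 - <<'E'
from station import state,camera,get_calibration
import cv2,numpy as np
for n in("scene","top"):
    im=camera(n); cv2.imwrite(f"pics/{n}0.png",im[:,:,::-1]); c=get_calibration(n); print(n,c)
s=state();print(s)
E
```

```text
pics
scene {'vfov': 52.521201679505936, 'cx': 318.0865426061754, 'cy': 236.9612718720054, 'cam_to_world': array([[ 4.88341190e-01,  6.95821344e-01, -5.26645554e-01,
         9.62796201e+02],
       [ 8.72595744e-01, -3.96260005e-01,  2.85577792e-01,
        -2.84339291e+02],
       [-9.97744666e-03, -5.99008068e-01, -8.00680826e-01,
         9.17503207e+02],
       [ 0.00000000e+00,  0.00000000e+00,  0.00000000e+00,
         1.00000000e+00]])}
top {'vfov': 56.8282600190896, 'cx': 322.15541145805844, 'cy': 230.49841093104212, 'cam_to_world': array([[ 2.39110017e-03, -9.98435990e-01,  5.58556792e-02,
         3.46295862e+02],
       [-9.99717336e-01, -1.06545826e-03,  2.37510750e-02,
         7.83671370e+00],
       [-2.36544161e-02, -5.58966820e-02, -9.98156315e-01,
         1.24117082e+03],
       [ 0.00000000e+00,  0.00000000e+00,  0.00000000e+00,
         1.00000000e+00]])}
{'time_s': 0.1, 'q': array([ 1.42109184e+00,  3.59303513e-01,  1.11522258e-02, -3.15089287e-04,
       -1.22411160e+00, -2.88095165e-01]), 'dq': array([-0.00075272, -0.00268536,  0.00120577,  0.00274689,  0.00068547,
        0.00032782]), 'joint_efforts': array([-2.51758735e-03, -5.84165597e+01,  2.93752170e+01,  7.01573029e+00,
        1.01383415e-02, -3.96542362e-05]), 'ee_pos': array([286.00369326, 610.92405688, 225.72356178]), 'tcp_rot': array([[ 9.05641235e-01, -4.24044444e-01, -5.11757995e-04],
       [-4.24044732e-01, -9.05640154e-01, -1.40594679e-03],
       [ 1.32715334e-04,  1.49029167e-03, -9.99998881e-01]]), 'ft_force': array([-0.3206939 ,  0.2819006 ,  0.10548326]), 'wrist_torque': array([ 0.02222868, -0.03987388,  0.01474813]), 'grasp_force': 0.0, 'opening': 0.9974161316168553}
```

View pics/scene0.png

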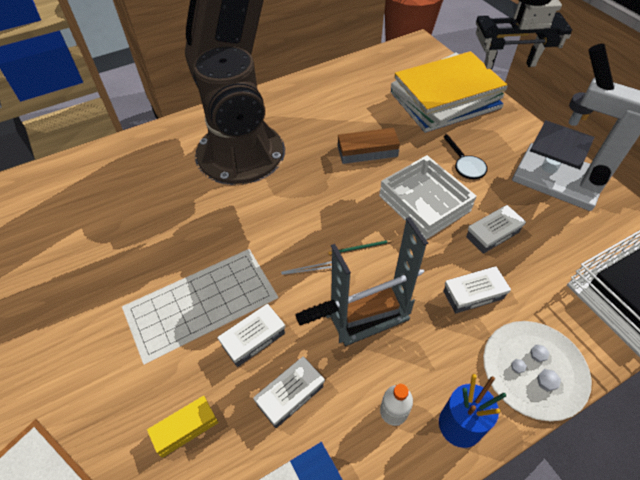

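View pics/top0.png

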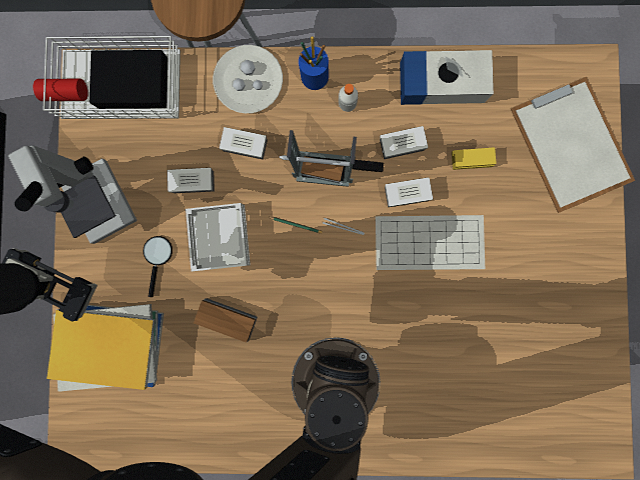

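```bash
python3 - <<'E'
import cv2
t=cv2.imread("pics/top0.png");s=cv2.imread("pics/scene0.png")
cv2.imwrite("pics/t1.png",cv2.resize(t[115:275,155:445],None,fx=2.75,fy=2.75,interpolation=cv2.INTER_CUBIC))
cv2.imwrite("pics/s1.png",cv2.resize(s[195:430,215:535],None,fx=2.5,fy=2.5,interpolation=cv2.INTER_CUBIC))
E
```

```text
(no output)
```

View pics/t1.png

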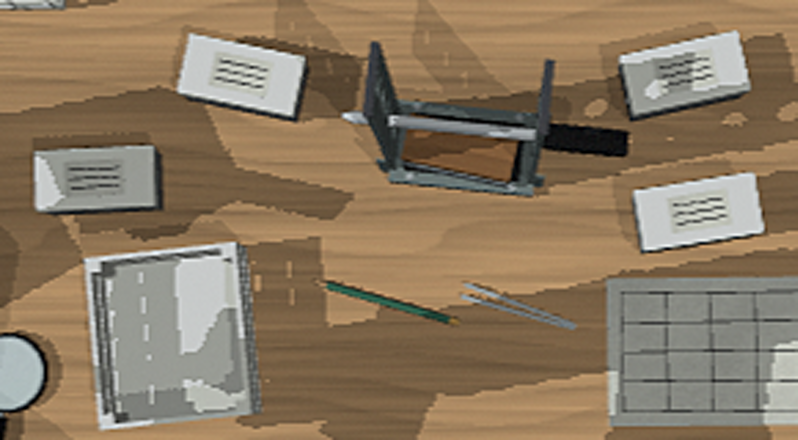

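View pics/s1.png

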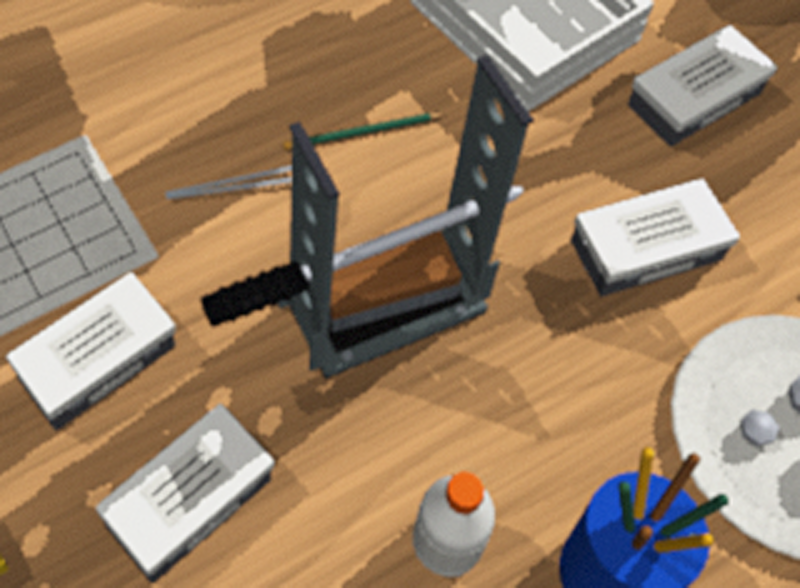

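```bash
cat > h.py <<'E'
import numpy as np, cv2
from scipy.optimize import least_squares
from station import state,camera,get_calibration
CAL={n:get_calibration(n) for n in("scene","top")}
def proj(n,P):
    c=CAL[n];P=np.atleast_2d(P);M=np.linalg.inv(c["cam_to_world"]);Q=P@M[:3,:3].T+M[:3,3]
    f=240/np.tan(np.radians(c["vfov"]/2));return Q[:,:2]/Q[:,2:]*f+[c["cx"],c["cy"]]
def ray(n,uv,z):
    c=CAL[n];f=240/np.tan(np.radians(c["vfov"]/2));T=c["cam_to_world"]
    d=T[:3,:3]@[(uv[0]-c["cx"])/f,(uv[1]-c["cy"])/f,1];o=T[:3,3];return o+d*(z-o[2])/d[2]
def place(p,L):
    c,s=np.cos(p[2]),np.sin(p[2]);L=np.asarray(L,float);return np.c_[p[0]+c*L[:,0]-s*L[:,1],p[1]+s*L[:,0]+c*L[:,1],L[:,2]]
def fit(obs,p0):
    # obs: list of (cam, local pts, pix)
    r=least_squares(lambda p:np.concatenate([(proj(n,place(p,L))-px).ravel() for n,L,px in obs]),p0,loss="soft_l1",x_scale=[10,10,.1])
    return r.x,[np.round(proj(n,place(r.x,L))-px,1) for n,L,px in obs]
def look(n,name,box=None,k=1):
    im=camera(n)[:,:,::-1].copy();cv2.imwrite(f"pics/{name}_raw.png",im)
    if box: x,y,w,h=box;im=cv2.resize(im[y:y+h,x:x+w],None,fx=k,fy=k,interpolation=cv2.INTER_CUBIC)
    cv2.imwrite(f"pics/{name}.png",im)
T1=lambda a:np.array(a)/2.75+[155,115]
S1=lambda a:np.array(a)/2.5+[215,195]
E
cat > m.py <<'E'
from h import *
lid=[(31,60,42),(31,-60,42),(-31,-60,42),(-31,60,42)]
T=dict(A=[(188,33),(307,54),(299,112),(178,90)],B=[(35,152),(156,145),(157,206),(36,211)],C=[(620,57),(738,31),(749,90),(632,112)],D=[(634,187),(753,172),(763,232),(642,250)])
# scene corner order: start at +x+y: near-right, near-left, far-left, far-right
S=dict(A=[(738,232),(603,280),(574,235),(701,181)],B=[(775,70),(677,130),(632,90),(734,28)],C=[(274,461),(152,567),(99,506),(222,406)],D=[(174,328),(55,413),(8,353),(132,274)])
for k in "ABCD":
    a,b=T1(T[k]),S1(S[k]);g=ray("top",a.mean(0),42);g2=ray("scene",b.mean(0),42)
    p,r=fit([("top",lid,a),("scene",lid,b)],[g[0],g[1],0]);print(k,g[:2].round(1),g2[:2].round(1),p.round(3),r[0].tolist(),r[1].tolist())
hz=[235,193,151,109,67]
hp=[(0,68,z) for z in hz];hm=[(0,-74,z) for z in hz]
obs=[("scene",hp,S1([(496,110),(487,144),(480,178),(472,208),(465,235)])),("scene",hm,S1([(312,182),(308,213),(305,243),(306,272),(308,300)])),
("scene",[(30,-71,256),(30,71,256),(-30,-71,256),(-30,71,256)],S1([(338,197),(530,125),(292,126),(485,60)]))]
p,r=fit(obs,[600,0,0]);print("car",p.round(3),[x.tolist() for x in r])
im=cv2.imread("pics/scene0.png");tm=cv2.imread("pics/top0.png")
k=2
im=cv2.resize(im[195:430,215:535],None,fx=2.5,fy=2.5);tm=cv2.resize(tm[115:275,155:445],None,fx=2.75,fy=2.75)
L=[]
for y in(-74,-68,68,74):
    L+= [((30,y,12),(30,y,256)),((30,y,256),(-30,y,256)),((-30,y,256),(-30,y,12))]
for z in (0,12):
    c=[(42,74,z),(42,-74,z),(-42,-74,z),(-42,74,z)];L+=list(zip(c,c[1:]+c[:1]))
for I,n,o,f in((im,"scene",(215,195),2.5),(tm,"top",(155,115),2.75)):
    for a,b in L:
        q=((proj(n,place(p,[a,b]))-o+.5)*f).astype(int);cv2.line(I,tuple(map(int,q[0])),tuple(map(int,q[1])),(0,0,255),1)
out=np.hstack([im[40:400,180:560],tm[0:220,320:680].repeat(1,0) if 0 else cv2.copyMakeBorder(tm[0:240,320:700],0,120,0,0,0)])
cv2.imwrite("pics/ov.png",out)
E
python3 m.py
```

```text
A [659.  253.8] [665.  249.6] [ 6.60950e+02  2.53682e+02 -1.75000e-01] [[0.8, -1.0], [0.2, -1.4], [-1.0, -0.5], [0.3, 0.1]] [[-0.1, 1.5], [2.4, -0.5], [-0.6, -7.2], [-1.3, -1.7]]
B [552.1 399.8] [562.8 395. ] [5.56434e+02 3.99410e+02 3.00000e-02] [[0.6, -2.4], [-0.1, -1.3], [-0.1, -1.0], [0.4, -1.5]] [[0.5, -0.5], [0.2, -2.4], [-0.7, -5.2], [-2.4, -1.3]]
C [ 657.1 -186.3] [ 663.4 -186.1] [ 6.60563e+02 -1.85347e+02  2.06000e-01] [[-0.8, -2.0], [-0.6, -1.7], [0.3, -1.2], [-0.4, -0.1]] [[0.6, -0.6], [-1.9, 1.1], [-1.8, -1.0], [-0.2, -2.5]]
D [ 519.6 -198.2] [ 525.6 -198.7] [ 5.22323e+02 -1.98132e+02  1.45000e-01] [[-0.4, -0.6], [0.2, -1.5], [0.1, -0.8], [0.1, -1.0]] [[0.9, -1.6], [-3.3, -0.2], [-1.2, -0.1], [0.1, -1.7]]
car [ 5.94029e+02  3.30550e+01 -1.01000e-01] [[[0.1, 0.5], [0.2, 0.7], [-0.1, -0.1], [0.1, -0.2], [0.2, 0.0]], [[-0.3, -0.7], [0.7, 0.1], [1.3, 0.4], [0.4, 0.1], [-0.9, -0.6]], [[-0.8, -0.2], [-1.1, -0.4], [2.1, 0.5], [-1.0, 0.1]]]
```

View pics/ov.png

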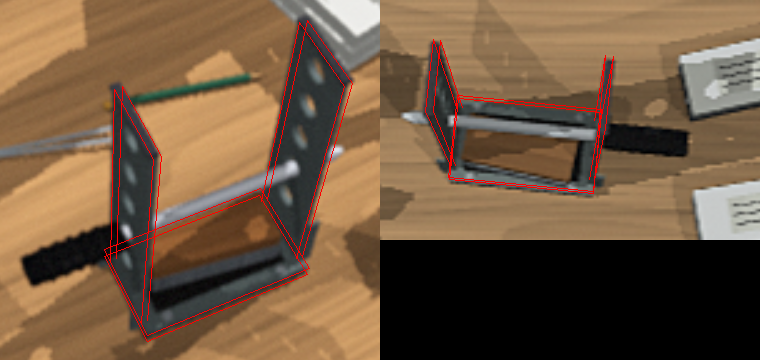

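Request:
arm_command(jaw=[1,1,1,1,1,1,1,1], xyz=[[0,0,-1],[0,0,-1],[0,0,-1],[0,0,-1],[0,0,0],[0,0,0],[0,0,0],[0,0,0]], rotation=[[0,0,0.0436],[0,0,0.0436],[0,0,0.0436],[0,0,0.0436],[0,0,0.0436],[0,0,0.0436],[0,0,0.0436],[0,0,0.0436]])

```text
time_s: 0.9
ee_pos: [286.0, 611.1, 346.0]
tcp_rot: [[0.032, -1.0, -0.0], [-1.0, -0.032, -0.001], [0.001, 0.0, -1.0]]
ft_force: [-0.5, 0.4, -1.1]
opening: 0.997
grasp_force: 0.0
```

Request:
arm_command(jaw=[1,1,1,1,1,1,1,1], xyz=[[0,0,0],[0.97,-0.53,0],[0.97,-0.53,0],[0.97,-0.53,0],[0.97,-0.53,0],[0.97,-0.53,0],[0.97,-0.53,0],[0.97,-0.53,0]], rotation=[[0,0,0.0436],[0,0,0],[0,0,0],[0,0,0],[0,0,0],[0,0,0],[0,0,0],[0,0,0]])

```text
time_s: 1.7
ee_pos: [376.8, 396.1, 346.3]
tcp_rot: [[-0.099, -0.995, -0.0], [-0.995, 0.099, -0.0], [0.0, 0.0, -1.0]]
ft_force: [0.1, 0.1, 0.2]
opening: 1.002
grasp_force: 0.0
```

Request:
arm_command(jaw=[1,1,1,1,1,1,1,1], xyz=[[0.97,-0.53,0],[0.97,-0.53,0],[0.97,-0.53,0],[0.97,-0.53,0],[0.97,-0.53,0],[0.97,-0.53,0],[0.97,-0.53,0],[0.97,-0.53,0]], rotation=[[0,0,0],[0,0,0],[0,0,0],[0,0,0],[0,0,0],[0,0,0],[0,0,0],[0,0,0]])

```text
time_s: 2.5
ee_pos: [480.1, 151.8, 346.4]
tcp_rot: [[-0.099, -0.995, -0.0], [-0.995, 0.099, -0.0], [0.0, 0.0, -1.0]]
ft_force: [-0.1, 0.9, -0.4]
opening: 0.999
grasp_force: 0.0
```

Request:
arm_command(jaw=[1,1,1,1,1,1,1,1], xyz=[[0.97,-0.53,0],[0.97,-0.53,0],[0.97,-0.53,0],[0.97,-0.53,0],[0.97,-0.53,0],[0.97,-0.53,0],[0.97,-0.53,0],[0,0,0]], rotation=[[0,0,0],[0,0,0],[0,0,0],[0,0,0],[0,0,0],[0,0,0],[0,0,0],[0,0,0]])

```text
time_s: 3.3
ee_pos: [571.1, -63.4, 345.4]
tcp_rot: [[-0.103, -0.995, -0.002], [-0.995, 0.103, -0.001], [0.001, 0.002, -1.0]]
ft_force: [-0.6, 0.6, 0.2]
opening: 0.998
grasp_force: 0.0
```

Request:
arm_command(jaw=[1,1,1,1,1,1,1,1], xyz=[[1,-0.5,0],[0.2,0,0],[0,0,1],[0,0,1],[0,0,1],[0,0,1],[0,0,1],[0,0,0]], rotation=[[0,0,0],[0,0,0],[0,0,0],[0,0,0],[0,0,0],[0,0,0],[0,0,0],[0,0,0]])

```text
time_s: 4.1
ee_pos: [578.8, -97.3, 192.3]
tcp_rot: [[-0.1, -0.995, -0.008], [-0.995, 0.1, 0.0], [0.001, 0.008, -1.0]]
ft_force: [0.6, -0.3, -0.1]
opening: 0.999
grasp_force: 0.0
```

```bash
python3 - <<'E'
from h import *
s=state();p=s["ee_pos"];R=s["tcp_rot"];print(p.round(1))
im=camera("scene")[:,:,::-1].copy();cv2.imwrite("pics/s2_raw.png",im)
im=cv2.resize(im[195:395,215:475],None,fx=3,fy=3,interpolation=cv2.INTER_CUBIC)
# finger inner-tip points
for y in(-44,0,44,-65,65):
    q=(proj("scene",p+R[:,1]*y)[0]-[215,195]+.5)*3;cv2.drawMarker(im,tuple(map(int,q)),(0,0,255),1,10)
    print(y,q.round())
cv2.imwrite("pics/s2.png",im)
E
```

```text
[578.8 -97.3 192.3]
-44 [312. 353.]
0 [281. 290.]
44 [252. 230.]
-65 [327. 384.]
65 [239. 203.]
```

View pics/s2.png

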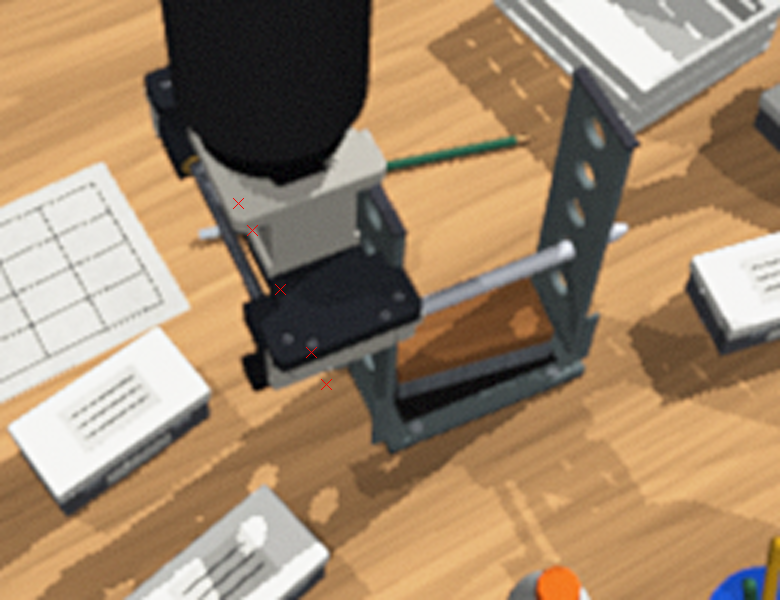

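```bash
python3 - <<'E'
from h import *
s=state();p=s["ee_pos"];R=s["tcp_rot"]
for x in(-39,39):
  for z in (-66,):
    print(x,z,((proj("scene",p+R@[x,-96.5,z])[0]-[215,195]+.5)*3).round())
im=cv2.imread("pics/s2_raw.png")[255:345,275:375]
look("top","t2",(255,110,160,100),3)
t=cv2.imread("pics/t2.png");im=cv2.resize(im,None,fx=3,fy=3,interpolation=cv2.INTER_CUBIC)
im=cv2.copyMakeBorder(im,0,30,0,0,0);cv2.imwrite("pics/c2.png",np.hstack([im,t]))
E
```

```text
-39 -66 [424. 348.]
39 -66 [282. 405.]
```

View pics/c2.png

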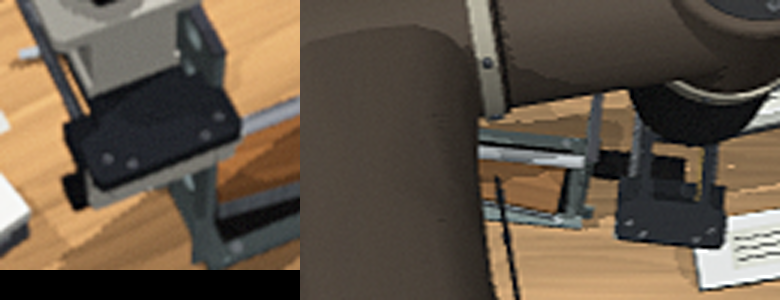

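Request:
arm_command(jaw=[1,1,1,1,0,0,0,0], xyz=[[0,0,1],[0,0,1],[0,0,1],[0,0,0.4],[0,0,0],[0,0,0],[0,0,0],[0,0,0]], rotation=[[0,0,0],[0,0,0],[0,0,0],[0,0,0],[0,0,0],[0,0,0],[0,0,0],[0,0,0]], grip_force=15)

```text
time_s: 5.0
ee_pos: [582.7, -97.8, 96.1]
tcp_rot: [[-0.099, -0.995, 0.002], [-0.995, 0.099, 0.0], [-0.0, -0.002, -1.0]]
ft_force: [-0.1, 0.9, -0.1]
opening: 0.7
grasp_force: 0.0
```

Request:
arm_command(jaw=[0,0,0,0,0,0], xyz=[[0,0,0],[0,0,0],[0,0,0],[0,0,0],[0,0,0],[0,0,0]], rotation=[[0,0,0],[0,0,0],[0,0,0],[0,0,0],[0,0,0],[0,0,0]])

```text
time_s: 5.6
ee_pos: [581.4, -97.9, 94.4]
tcp_rot: [[-0.099, -0.995, -0.001], [-0.995, 0.099, -0.0], [0.0, 0.001, -1.0]]
ft_force: [-3.1, 0.3, 0.6]
opening: 0.273
grasp_force: 14.9
```

Request:
arm_command(jaw=[0,0,0], xyz=[[0,0.07,0],[0,0,0],[0,0,0]], rotation=[[0,0,0],[0,0,0],[0,0,0]], grip_force=25)

```text
time_s: 5.9
ee_pos: [579.9, -97.6, 94.6]
tcp_rot: [[-0.1, -0.995, 0.001], [-0.995, 0.1, 0.0], [-0.0, -0.001, -1.0]]
ft_force: [-0.1, 0.0, 0.3]
opening: 0.269
grasp_force: 24.8
```

Request:
arm_command(jaw=[0,0,0], xyz=[[0,0.07,0],[0,0,0],[0,0,0]], rotation=[[0,0,0],[0,0,0],[0,0,0]])

```text
time_s: 6.2
ee_pos: [578.0, -97.4, 94.7]
tcp_rot: [[-0.1, -0.995, 0.001], [-0.995, 0.1, 0.0], [-0.0, -0.001, -1.0]]
ft_force: [2.0, -0.6, -0.9]
opening: 0.274
grasp_force: 24.8
```

Request:
arm_command(jaw=[0,0,0], xyz=[[0,0.07,0],[0,0,0],[0,0,0]], rotation=[[0,0,0],[0,0,0],[0,0,0]])

```text
time_s: 6.5
ee_pos: [576.1, -97.2, 94.9]
tcp_rot: [[-0.1, -0.995, 0.001], [-0.995, 0.1, 0.0], [-0.0, -0.001, -1.0]]
ft_force: [3.2, -0.9, 1.5]
opening: 0.272
grasp_force: 25.0
```

Request:
arm_command(jaw=[0,0,0], xyz=[[0,0.07,0],[0,0,0],[0,0,0]], rotation=[[0,0,0],[0,0,0],[0,0,0]])

```text
time_s: 6.8
ee_pos: [575.1, -97.0, 95.3]
tcp_rot: [[-0.099, -0.995, 0.003], [-0.995, 0.099, -0.0], [-0.0, -0.003, -1.0]]
ft_force: [6.3, -2.2, 1.4]
opening: 0.271
grasp_force: 25.0
```

Request:
arm_command(jaw=[0,0,0,0,0,0,0,0], xyz=[[0,-0.147,-0.12],[0,0,0],[0.5,0,0],[1,0,0],[1,0,0],[1,0,0],[1,0,0],[1,0,0]], rotation=[[0,0,0],[0,0,0],[0,0,0],[0,0,0],[0,0,0],[0,0,0],[0,0,0],[0,0,0]])

```text
time_s: 7.6
ee_pos: [559.9, -263.2, 97.6]
tcp_rot: [[-0.1, -0.995, -0.002], [-0.995, 0.1, 0.0], [-0.0, 0.002, -1.0]]
ft_force: [0.5, 0.5, -0.7]
opening: 0.268
grasp_force: 25.0
```

```bash
python3 - <<'E'
from h import *
for c in [(376,215),(485,215),(484,269),(376,269)]: print(ray("top",c,0).round(1))
print([ray("scene",c,0).round(1) for c in [(252,252),(277,296),(148,358),(123,308)]])
print("basket top",[ray("top",T1(c),55).round(1) for c in [(86,260),(238,243),(258,410),(100,428)]])
E
```

```text
[ 459.4 -113.4    0. ]
[ 459.5 -416.1    0. ]
[ 309.6 -410.6    0. ]
[ 308.6 -112.7    0. ]
[array([ 321.7, -110.7,    0. ]), array([ 454.4, -112.1,    0. ]), array([ 454.5, -398.9,    0. ]), array([ 318.5, -411.2,    0. ])]
basket top [array([469.1, 404. ,  55. ]), array([485.8, 253.9,  55. ]), array([322.4, 232.3,  55. ]), array([304.4, 386.9,  55. ])]
```

Request:
arm_command(jaw=[0,0,0,0,0,0,0,0], xyz=[[1,0,0],[1,0,0],[1,0,0],[1,0,0],[0,0,0],[0,0.91,0],[0,0.91,0],[0,0.91,0]], rotation=[[0,0,0],[0,0,0],[0,0,0],[0,0,0],[0,0,-0.032],[0,0,0],[0,0,0],[0,0,0]])

```text
time_s: 8.4
ee_pos: [465.1, -381.2, 97.2]
tcp_rot: [[0.001, -1.0, -0.002], [-1.0, -0.001, 0.001], [-0.001, 0.002, -1.0]]
ft_force: [0.4, -0.2, -0.4]
opening: 0.268
grasp_force: 25.0
```

Request:
arm_command(jaw=[0,0,0,0,0,0,0], xyz=[[0,0.91,0],[0,0.91,0],[0,0.91,0],[0,0,1],[0,0,1],[0,0,0.8],[0,0,0]], rotation=[[0,0,0],[0,0,0],[0,0,0],[0,0,0],[0,0,0],[0,0,0],[0,0,0]])

```text
time_s: 9.1
ee_pos: [382.2, -380.0, 11.0]
tcp_rot: [[-0.0, -1.0, -0.006], [-1.0, 0.0, 0.004], [-0.004, 0.006, -1.0]]
ft_force: [-0.4, 1.0, -0.4]
opening: 0.272
grasp_force: 25.0
```

Request:
arm_command(jaw=[0,0,0.5,1,1,1,1,1], xyz=[[0,0,0.27],[0,0,0],[0,0,0],[0,0,0],[0,0,0],[0,0,0],[0,0,-1],[0,0,-1]], rotation=[[0,0,0],[0,0,0],[0,0,0],[0,0,0],[0,0,0],[0,0,0],[0,0,0],[0,0,0]])

```text
time_s: 9.9
ee_pos: [384.9, -380.8, 66.2]
tcp_rot: [[0.001, -1.0, -0.002], [-1.0, -0.001, 0.001], [-0.001, 0.002, -1.0]]
ft_force: [-0.1, -0.9, -0.6]
opening: 0.758
grasp_force: 0.0
```

Request:
arm_command(jaw=[1,1,1,1,1,1,1,1], xyz=[[0,0,-1],[0,0,-1],[0,0,-1],[0,0,-1],[0,0,-1],[0,0,-1],[0,0,-1],[0,0,0]], rotation=[[0,0,0],[0,0,0],[0,0,0],[0,0,0],[0,0,0],[0,0,0],[0,0,0],[0,0,0]])

```text
time_s: 10.7
ee_pos: [387.2, -382.4, 280.9]
tcp_rot: [[0.001, -1.0, 0.006], [-1.0, -0.001, -0.004], [0.004, -0.006, -1.0]]
ft_force: [-0.2, -0.5, 0.1]
opening: 1.001
grasp_force: 0.0
```

```bash
python3 - <<'E'
from h import *
look("top","t3",(245,120,130,100),3)
look("scene","s3",(280,200,130,160),3)
t=cv2.imread("pics/t3.png");s=cv2.imread("pics/s3.png");t=cv2.copyMakeBorder(t,0,180,0,0,0)
cv2.imwrite("pics/c3.png",np.hstack([t,s]))
E
```

```text
(no output)
```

View pics/c3.png

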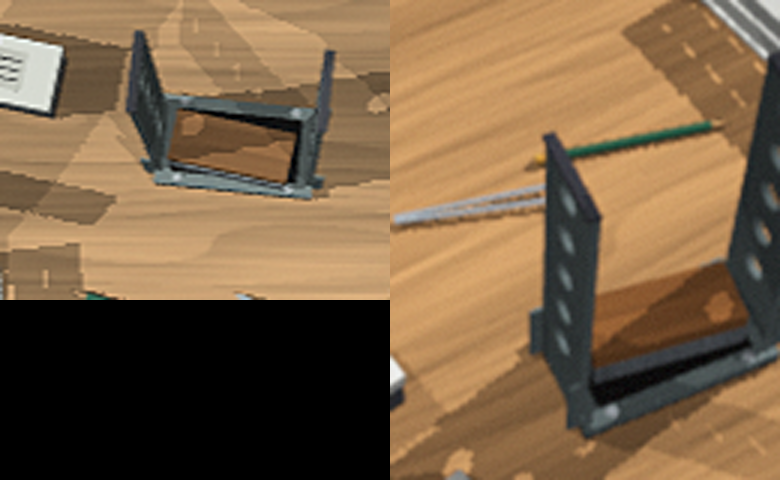

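```bash
python3 - <<'E'
from h import *
f=lambda a:np.array(a)/3+[245,120]
g=lambda a:np.array(a)/3+[280,200]
a=ray("top",f((155,184)),0);b=ray("top",f((312,198)),0);print(a,b)
d=(a-b)/np.linalg.norm(a-b);m=(a+b)/2;n=np.array([d[1],-d[0],0]);print("car top",m+42*n,np.linalg.norm(a-b),-np.arctan2(d[0],d[1]))
E_=[ray("top",f(p),44)[:2] for p in [(185,108),(300,126),(293,182),(166,158)]];print("eraser top",np.round(E_,1).tolist(),np.mean(E_,0))
q=[ray("scene",g(p),44)[:2] for p in [(750,317),(595,365)]];print("eraser scene +x edge",np.round(q,1).tolist())
# scene base +x bottom edge corner
print("scene base corner +x-y z0",ray("scene",g((587,436)),0))
# compare predicted from fit
p=[592.8,31.5,-.1]
for L in [(42,-74,0),(42,74,0),(-42,74,0),(-42,-74,0),(30,-74,256),(-30,-74,256),(30,74,256)]:
  w=place(p,[L]);print(L,((proj("scene",w)[0]-[280,200])*3).round(),((proj("top",w)[0]-[245,120])*3).round())
E
```

```text
[554.75429191 109.71445541   0.        ] [541.28261237 -37.9139196    0.        ]
car top [589.84466364  32.08345885   0.        ] 148.2417729839238 -0.09100195722689242
eraser top [[617.1, 79.1], [600.2, -25.5], [549.0, -19.1], [571.2, 96.2]] [584.36322882  32.69163082]
eraser scene +x edge [[751.1, 314.4], [727.6, 200.4]]
scene base corner +x-y z0 [753.88459879 185.4602616    0.        ]
(42, -74, 0) [193. 441.] [321. 107.]
(42, 74, 0) [386. 361.] [165.  92.]
(-42, 74, 0) [328. 265.] [155. 180.]
(-42, -74, 0) [142. 339.] [312. 196.]
(30, -74, 256) [200. 222.] [334.  47.]
(-30, -74, 256) [153. 139.] [326. 126.]
(30, 74, 256) [439. 132.] [138.  28.]
```

Request:
arm_command(jaw=[1,1,1,1,1,1,1,1], xyz=[[-0.98,-0.47,-0.6],[-0.98,-0.47,0],[-0.98,-0.47,0],[-0.98,-0.47,0],[-0.98,-0.47,0],[-0.98,-0.47,0],[-0.98,-0.47,0],[-0.98,-0.47,0]], rotation=[[0,0,0],[0,0,0],[0,0,0],[0,0,0],[0,0,0],[0,0,0],[0,0,0],[0,0,0]])

```text
time_s: 11.6
ee_pos: [498.0, -144.4, 292.8]
tcp_rot: [[0.001, -1.0, -0.002], [-1.0, -0.001, 0.0], [-0.0, 0.002, -1.0]]
ft_force: [0.1, -0.2, -0.6]
opening: 1.0
grasp_force: 0.0
```

Request:
arm_command(jaw=[1,1,1,1,1,1,1,1], xyz=[[-0.98,-0.47,0],[-0.98,-0.47,0],[-0.98,-0.47,0],[-0.98,-0.47,0],[-0.98,-0.47,0],[-0.98,-0.47,0],[0,0,0],[0,0,0]], rotation=[[0,0,0],[0,0,0],[0,0,0],[0,0,0],[0,0,0.028],[0,0,0.028],[0,0,0],[0,0,0]])

```text
time_s: 12.4
ee_pos: [584.8, 29.8, 292.3]
tcp_rot: [[-0.172, -0.985, -0.003], [-0.985, 0.172, -0.001], [0.001, 0.003, -1.0]]
ft_force: [0.6, -0.6, 0.4]
opening: 1.004
grasp_force: 0.0
```

Request:
arm_command(jaw=[1,1,1,1,1,1,1,1], xyz=[[-0.09,0,1],[0,0,1],[0,0,1],[0,0,1],[0,0,1],[0,0,1],[0,0,1],[0,0,1]], rotation=[[0,0,0],[0,0,0],[0,0,0],[0,0,0],[0,0,0],[0,0,0],[0,0,0],[0,0,0]])

```text
time_s: 13.2
ee_pos: [584.9, 30.7, 52.8]
tcp_rot: [[-0.175, -0.985, -0.0], [-0.985, 0.175, -0.0], [0.0, 0.0, -1.0]]
ft_force: [0.7, 0.2, -0.6]
opening: 1.0
grasp_force: 0.0
```

Request:
arm_command(jaw=[1,1,0,0,0,0,0,0], xyz=[[0,0,0.9],[0,0,0.2],[0,0,0],[0,0,0],[0,0,0],[0,0,0],[0,0,0],[0,0,0]], rotation=[[0,0,0],[0,0,0],[0,0,0],[0,0,0],[0,0,0],[0,0,0],[0,0,0],[0,0,0]])

```text
time_s: 14.0
ee_pos: [585.8, 32.0, 21.8]
tcp_rot: [[-0.174, -0.985, 0.001], [-0.985, 0.174, 0.0], [-0.0, -0.001, -1.0]]
ft_force: [-2.5, -0.3, 5.5]
opening: 0.569
grasp_force: 24.9
```

Request:
arm_command(jaw=[0,0,0,0,0,0,0,0], xyz=[[0,0,-1],[0,0,-1],[0,0,-0.7],[0.08,1,0],[0.08,1,0],[0.08,1,0],[0.08,1,0],[0.08,1,0]], rotation=[[0,0,0],[0,0,0],[0,0,0],[0,0,0],[0,0,0],[0,0,0],[0,0,0],[0,0,0]])

```text
time_s: 14.8
ee_pos: [434.7, 46.1, 102.0]
tcp_rot: [[-0.174, -0.985, 0.0], [-0.985, 0.174, 0.0], [-0.0, 0.0, -1.0]]
ft_force: [0.5, 0.8, -0.6]
opening: 0.57
grasp_force: 24.8
```

Request:
arm_command(jaw=[0,0,0,0,0,0,0,0], xyz=[[-0.97,0.33,0],[-0.97,0.33,0],[-0.97,0.33,0],[-0.97,0.33,0],[-0.97,0.33,0],[-0.97,0.33,0],[-0.97,0.33,0],[-0.97,0.33,0]], rotation=[[0,0,0],[0,0,0],[0,0,0],[0,0,0],[0,0,0],[0,0,0],[0,0,0],[0,0,0]])

```text
time_s: 15.6
ee_pos: [398.0, 290.5, 102.2]
tcp_rot: [[-0.174, -0.985, 0.0], [-0.985, 0.174, 0.0], [-0.0, -0.0, -1.0]]
ft_force: [0.8, -0.4, -0.4]
opening: 0.572
grasp_force: 24.8
```

Request:
arm_command(jaw=[0,0,0,0], xyz=[[-0.97,0.33,0],[0,0,0],[0,0,0],[0,0,0]], rotation=[[0,0,0],[0,0,-0.045],[0,0,-0.045],[0,0,0]])

```text
time_s: 16.0
ee_pos: [393.6, 319.8, 101.9]
tcp_rot: [[0.11, -0.994, -0.0], [-0.994, -0.11, -0.0], [0.0, 0.0, -1.0]]
ft_force: [-0.5, -0.0, 0.0]
opening: 0.57
grasp_force: 24.8
```

Request:
arm_command(jaw=[0,0,0,0,1,1,1,1], xyz=[[0,0,1],[0,0,1],[0,0,0.67],[0,0,0],[0,0,0],[0,0,0],[0,0,0],[0,0,-1]], rotation=[[0,0,0],[0,0,0],[0,0,0],[0,0,0],[0,0,0],[0,0,0],[0,0,0],[0,0,0]])

```text
time_s: 16.8
ee_pos: [392.7, 318.0, 50.4]
tcp_rot: [[0.106, -0.994, -0.003], [-0.994, -0.106, -0.004], [0.003, 0.003, -1.0]]
ft_force: [0.5, -0.0, 0.2]
opening: 0.873
grasp_force: 0.0
```

Request:
arm_command(jaw=[1,1,1,1,1,1,1,1], xyz=[[0,0,-1],[0,0,-1],[-0.415,-0.918,0],[-0.415,-0.918,0],[-0.415,-0.918,0],[-0.415,-0.918,0],[-0.415,-0.918,0],[-0.415,-0.918,0]], rotation=[[0,0,0],[0,0,0.0255],[0,0,0],[0,0,0],[0,0,0],[0,0,0],[0,0,0],[0,0,0]])

```text
time_s: 17.6
ee_pos: [558.3, 399.5, 113.2]
tcp_rot: [[0.027, -1.0, 0.001], [-1.0, -0.027, 0.001], [-0.001, -0.001, -1.0]]
ft_force: [-0.4, 1.3, 0.8]
opening: 1.001
grasp_force: 0.0
```

Request:
arm_command(jaw=[1,1,1,1], xyz=[[0,0,0],[0,0,1],[0,0,0.5],[0,0,0]], rotation=[[0,0,0],[0,0,0],[0,0,0],[0,0,0]])

```text
time_s: 18.0
ee_pos: [555.3, 397.4, 64.8]
tcp_rot: [[0.027, -1.0, -0.003], [-1.0, -0.027, -0.003], [0.003, 0.003, -1.0]]
ft_force: [-0.4, -0.5, -0.4]
opening: 0.998
grasp_force: 0.0
```

```bash
python3 - <<'E'
from h import *
look("scene","s4")
look("top","t4")
s=cv2.imread("pics/s4.png")[140:330,330:530];t=cv2.imread("pics/t4.png")[130:280,160:260]
cv2.imwrite("pics/c4.png",np.hstack([cv2.resize(s,(500,475)),cv2.copyMakeBorder(cv2.resize(t,(300,450)),0,25,0,0,0)]))
E
```

```text
(no output)
```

View pics/c4.png

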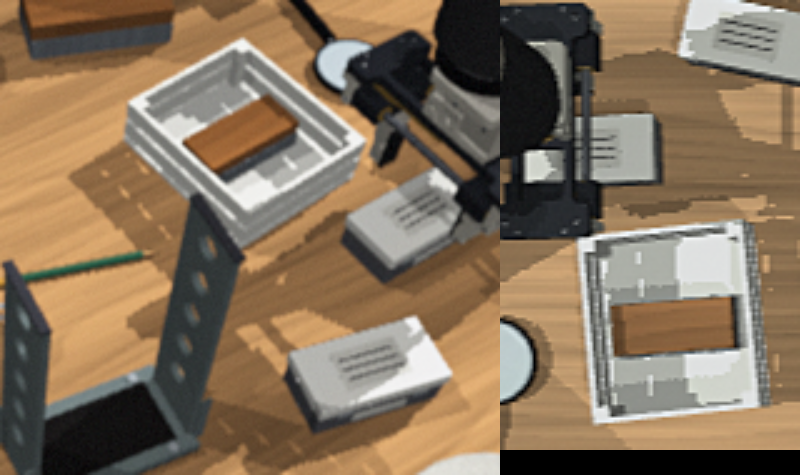

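Request:
arm_command(jaw=[1,1,1,0,0,0,0,0], xyz=[[0,0,1],[0,0,0.85],[0,0,0],[0,0,0],[0,0,0],[0,0,0],[0,0,0],[0,0,0]], rotation=[[0,0,0],[0,0,0],[0,0,0],[0,0,0],[0,0,0],[0,0,0],[0,0,0],[0,0,0]], grip_force=40)

```text
time_s: 18.9
ee_pos: [557.2, 399.4, 12.9]
tcp_rot: [[0.028, -1.0, 0.001], [-1.0, -0.028, 0.001], [-0.001, -0.001, -1.0]]
ft_force: [-2.3, -0.2, 7.7]
opening: 0.705
grasp_force: 39.9
```

Request:
arm_command(jaw=[0,0,0,0,0], xyz=[[0,0,-1],[0,0,-1],[0,0,-0.4],[0,0,0],[0,0,0]], rotation=[[0,0,0],[0,0,0],[0,0,0],[0,0,0.02],[0,0,0.02]])

```text
time_s: 19.4
ee_pos: [556.8, 398.8, 83.6]
tcp_rot: [[-0.101, -0.995, 0.0], [-0.995, 0.101, 0.001], [-0.001, 0.0, -1.0]]
ft_force: [0.1, 0.4, -2.4]
opening: 0.707
grasp_force: 39.9
```

Request:
arm_command(jaw=[0,0,0,0,0,0,0,0], xyz=[[0.93,0.25,0],[0.93,0.25,0],[0.93,0.25,0],[0.93,0.25,0],[0.93,0.25,0],[0.93,0.25,0],[0.93,0.25,0],[0.93,0.25,0]], rotation=[[0,0,0],[0,0,0],[0,0,0],[0,0,0],[0,0,0],[0,0,0],[0,0,0],[0,0,0]])

```text
time_s: 20.2
ee_pos: [474.5, 181.3, 83.0]
tcp_rot: [[-0.098, -0.995, -0.001], [-0.995, 0.098, -0.0], [0.0, 0.001, -1.0]]
ft_force: [0.2, 0.3, -1.6]
opening: 0.708
grasp_force: 39.9
```

Request:
arm_command(jaw=[0,0,0,0,0,0,0], xyz=[[0.93,0.25,0],[0.93,0.25,0],[0.93,0.25,0],[0.93,0.25,0],[0.93,0.25,0],[0,0,0],[0,0,0]], rotation=[[0,0,0],[0,0,0],[0,0,0],[0,0,0],[0,0,0],[0,0,0],[0,0,0]])

```text
time_s: 20.9
ee_pos: [424.2, 47.0, 83.5]
tcp_rot: [[-0.099, -0.995, 0.0], [-0.995, 0.099, 0.0], [-0.0, -0.0, -1.0]]
ft_force: [0.2, 0.0, -1.7]
opening: 0.705
grasp_force: 39.9
```

Request:
arm_command(jaw=[0,0,0,0,0,0,0,0], xyz=[[0,-0.936,0],[0,-0.936,0],[0,-0.936,0],[0,-0.936,0],[-0.03,-0.936,0],[-0.02,-0.936,0],[0,0,0],[0,0,0]], rotation=[[0,0,0],[0,0,0],[0,0,0],[0,0,0],[0,0,0],[0,0,0],[0,0,0],[0,0,0]])

```text
time_s: 21.7
ee_pos: [592.3, 32.8, 82.4]
tcp_rot: [[-0.098, -0.995, -0.001], [-0.995, 0.098, -0.0], [0.0, 0.001, -1.0]]
ft_force: [-0.7, 0.3, -2.2]
opening: 0.707
grasp_force: 39.9
```

```bash
python3 - <<'E'
from h import *
look("scene","s5",(280,180,200,170),3)
look("top","t5",(245,120,130,100),3)
s=cv2.imread("pics/s5.png")[:,:480];t=cv2.imread("pics/t5.png")[:,:310]
cv2.imwrite("pics/c5.png",np.hstack([s,cv2.copyMakeBorder(t,0,210,0,0,0)]))
E
```

```text
(no output)
```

View pics/c5.png

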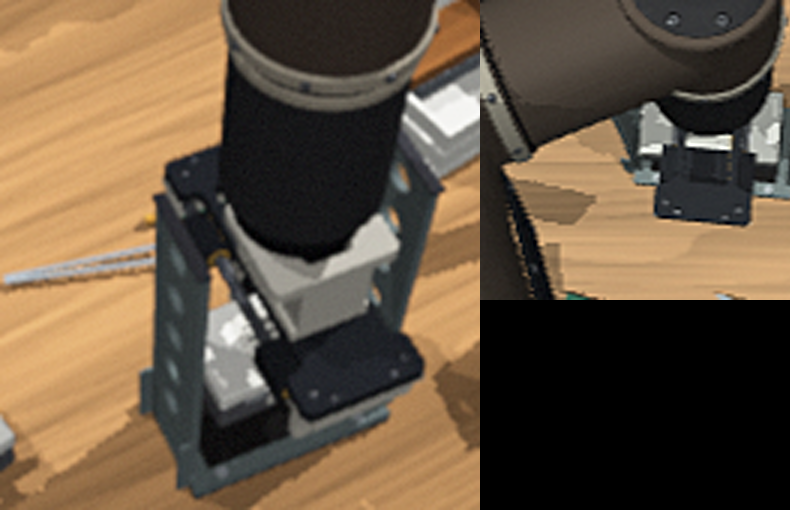

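Request:
arm_command(jaw=[0,0,0,0], xyz=[[0,0,1],[0,0,0.83],[0,0,0],[0,0,0]], rotation=[[0,0,0],[0,0,0],[0,0,0],[0,0,0]])

```text
time_s: 22.2
ee_pos: [591.7, 32.6, 29.0]
tcp_rot: [[-0.097, -0.995, -0.001], [-0.995, 0.097, -0.0], [0.001, 0.001, -1.0]]
ft_force: [0.0, -0.4, -2.0]
opening: 0.703
grasp_force: 39.9
```

Request:
arm_command(jaw=[0,0], xyz=[[0,0,0.1],[0,0,0]], rotation=[[0,0,0],[0,0,0]])

```text
time_s: 22.4
ee_pos: [592.4, 32.6, 26.4]
tcp_rot: [[-0.098, -0.995, 0.001], [-0.995, 0.098, 0.0], [-0.001, -0.001, -1.0]]
ft_force: [0.2, -0.6, -0.5]
opening: 0.707
grasp_force: 39.9
```

Request:
arm_command(jaw=[0,0], xyz=[[0,0,0.06],[0,0,0]], rotation=[[0,0,0],[0,0,0]])

```text
time_s: 22.6
ee_pos: [592.6, 32.6, 24.7]
tcp_rot: [[-0.098, -0.995, 0.001], [-0.995, 0.098, 0.0], [-0.0, -0.001, -1.0]]
ft_force: [-1.0, 1.2, 3.9]
opening: 0.704
grasp_force: 39.9
```

Request:
arm_command(jaw=[1,1,1,1,1,1,1,1], xyz=[[0,0,0],[0,0,0],[0,0,0],[0,0,0],[0,0,-1],[0,0,-1],[0,0,-1],[0,0,-1]], rotation=[[0,0,0],[0,0,0],[0,0,0],[0,0,0],[0,0,0],[0,0,0],[0,0,0],[0,0,0]])

```text
time_s: 23.4
ee_pos: [592.0, 32.3, 144.9]
tcp_rot: [[-0.098, -0.995, -0.0], [-0.995, 0.098, -0.0], [0.0, 0.0, -1.0]]
ft_force: [1.3, -0.5, -0.4]
opening: 1.0
grasp_force: 0.0
```

Request:
arm_command(jaw=[1,1,1,1,1,1,1,1], xyz=[[0,0,-1],[0,0,-1],[0,0,-1],[0,0,-1],[0,0,-1],[0,0,0],[-0.957,-0.121,0],[-0.957,-0.121,0]], rotation=[[0,0,0],[0,0,0],[0,0,0],[0,0,0],[0,0,0],[0,0,0.0245],[0,0,0],[0,0,0]])

```text
time_s: 24.2
ee_pos: [609.4, 87.8, 294.4]
tcp_rot: [[-0.176, -0.984, 0.001], [-0.984, 0.176, 0.001], [-0.001, -0.001, -1.0]]
ft_force: [0.8, 0.3, 0.7]
opening: 0.997
grasp_force: 0.0
```

Request:
arm_command(jaw=[1,1,1,1,1,1,1], xyz=[[-0.957,-0.121,0],[-0.957,-0.121,0],[-0.957,-0.121,0],[-0.957,-0.121,0],[-0.957,-0.121,0],[-0.957,-0.121,0],[0,0,0]], rotation=[[0,0,0],[0,0,0],[0,0,0],[0,0,0],[0,0,0],[0,0,0],[0,0,0]])

```text
time_s: 24.9
ee_pos: [661.1, 256.5, 292.0]
tcp_rot: [[-0.172, -0.985, -0.001], [-0.985, 0.172, -0.001], [0.001, 0.001, -1.0]]
ft_force: [0.5, 0.4, -0.3]
opening: 0.997
grasp_force: 0.0
```

```bash
python3 - <<'E'
from h import *
look("scene","s6",(300,200,130,160),3);look("top","t6",(255,120,130,100),3)
s=cv2.imread("pics/s6.png");t=cv2.imread("pics/t6.png")
cv2.imwrite("pics/c6.png",np.hstack([s,cv2.copyMakeBorder(t,0,180,0,0,0)]))
E
```

```text
(no output)
```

View pics/c6.png

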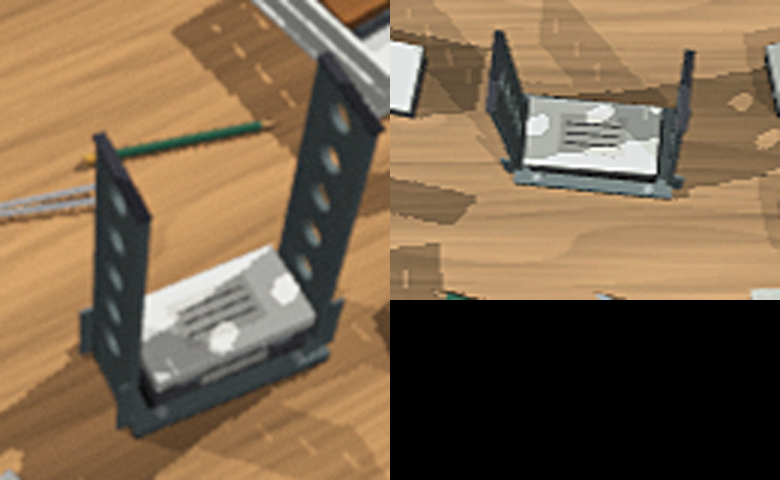

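```bash
python3 - <<'E'
from h import *
f=lambda a:np.array(a)/3+[255,120]
q=np.array([ray("top",f(p),54)[:2] for p in [(135,97),(272,107),(268,175),(131,164)]]);print(q.round(1).tolist(),q.mean(0))
c=np.array([592,31.8]);d=q.mean(0)-c;y=-.097;print(d@[np.cos(y),np.sin(y)],d@[-np.sin(y),np.cos(y)])
print("glue",ray("top",(347,97),80),ray("scene",(397,405),40))
E
```

```text
[[624.9, 96.7], [615.4, -27.0], [553.6, -23.4], [563.8, 100.0]] [589.44523973  36.56478534]
-3.004210553201096 4.4949636585454575
glue [767.50595821 -29.87958806  80.        ] [782.76222978 -31.9718285   40.        ]
```

Request:
arm_command(jaw=[1,1,1,1,1,1,1,1], xyz=[[0.09,0,1],[0,0,1],[0,0,1],[0,0,1],[0,0,1],[0,0,1],[0,0,1],[0,0,1]], rotation=[[0,0,0],[0,0,0],[0,0,0],[0,0,0],[0,0,0],[0,0,0],[0,0,0],[0,0,0]])

```text
time_s: 25.8
ee_pos: [660.3, 249.7, 53.3]
tcp_rot: [[-0.175, -0.985, 0.001], [-0.985, 0.175, 0.0], [-0.0, -0.001, -1.0]]
ft_force: [-0.7, -0.0, 0.2]
opening: 1.002
grasp_force: 0.0
```

Request:
arm_command(jaw=[1,1,1,0,0,0,0,0], xyz=[[0,0,1],[0,0,0.4],[0,0,0],[0,0,0],[0,0,0],[0,0,0],[0,0,0],[0,0,0]], rotation=[[0,0,0],[0,0,0],[0,0,0],[0,0,0],[0,0,0],[0,0,0],[0,0,0],[0,0,0]])

```text
time_s: 26.6
ee_pos: [660.6, 251.2, 13.0]
tcp_rot: [[-0.174, -0.985, 0.001], [-0.985, 0.174, 0.001], [-0.001, -0.001, -1.0]]
ft_force: [-3.8, 0.4, 6.3]
opening: 0.704
grasp_force: 39.9
```

Request:
arm_command(jaw=[0,0,0,0,0,0,0,0], xyz=[[0,0,-1],[0,0,-1],[0,0,-0.35],[0,0,0],[0.08,0.916,0],[0.08,0.916,0],[0.08,0.916,0],[0.08,0.916,0]], rotation=[[0,0,0],[0,0,0],[0,0,0],[0,0,-0.0245],[0,0,0],[0,0,0],[0,0,0],[0,0,0]])

```text
time_s: 27.4
ee_pos: [548.6, 251.7, 81.5]
tcp_rot: [[-0.098, -0.995, -0.001], [-0.995, 0.098, -0.0], [0.0, 0.001, -1.0]]
ft_force: [-0.3, 0.5, -1.9]
opening: 0.706
grasp_force: 39.8
```

Request:
arm_command(jaw=[0,0,0,0,0,0,0,0], xyz=[[0.08,0.916,0],[0.08,0.916,0],[0.08,0.916,0],[0.08,0.916,0],[0.984,-0.015,0],[0.984,-0.015,0],[0.984,-0.015,0],[0.984,-0.015,0]], rotation=[[0,0,0],[0,0,0],[0,0,0],[0,0,0],[0,0,0],[0,0,0],[0,0,0],[0,0,0]])

```text
time_s: 28.2
ee_pos: [429.2, 134.5, 82.0]
tcp_rot: [[-0.098, -0.995, -0.0], [-0.995, 0.098, 0.0], [-0.0, 0.0, -1.0]]
ft_force: [1.0, -0.6, -3.2]
opening: 0.705
grasp_force: 39.8
```

Request:
arm_command(jaw=[0,0,0,0,0], xyz=[[0.984,-0.015,0],[0.984,-0.015,0],[0.984,-0.015,0],[0,0,0],[0,0,0]], rotation=[[0,0,0],[0,0,0],[0,0,0],[0,0,0],[0,0,0]])

```text
time_s: 28.7
ee_pos: [422.4, 46.8, 82.2]
tcp_rot: [[-0.1, -0.995, 0.0], [-0.995, 0.1, 0.0], [-0.0, -0.0, -1.0]]
ft_force: [-0.4, 0.1, -3.0]
opening: 0.706
grasp_force: 39.8
```

Request:
arm_command(jaw=[0,0,0,0,0,0,0,0], xyz=[[0,-0.949,0],[0,-0.949,0],[0,-0.949,0],[0,-0.949,0],[-0.01,-0.949,0],[-0.01,-0.949,0],[0,0,0.4],[0,0,0]], rotation=[[0,0,0],[0,0,0],[0,0,0],[0,0,0],[0,0,0],[0,0,0],[0,0,0],[0,0,0]])

```text
time_s: 29.5
ee_pos: [591.6, 31.6, 67.8]
tcp_rot: [[-0.098, -0.995, -0.004], [-0.995, 0.098, -0.001], [0.001, 0.004, -1.0]]
ft_force: [-0.9, 0.5, -3.8]
opening: 0.703
grasp_force: 39.8
```

Request:
arm_command(jaw=[0,0], xyz=[[0,0,0.08],[0,0,0]], rotation=[[0,0,0],[0,0,0]])

```text
time_s: 29.7
ee_pos: [591.9, 31.6, 67.8]
tcp_rot: [[-0.097, -0.995, -0.0], [-0.995, 0.097, -0.0], [0.0, 0.0, -1.0]]
ft_force: [0.1, -0.1, -1.1]
opening: 0.71
grasp_force: 39.8
```

Request:
arm_command(jaw=[0,1,1,1,1,1,1,1], xyz=[[0,0,0.04],[0,0,0],[0,0,0],[0,0,0],[0,0,0],[0,0,-1],[0,0,-1],[0,0,-1]], rotation=[[0,0,0],[0,0,0],[0,0,0],[0,0,0],[0,0,0],[0,0,0],[0,0,0],[0,0,0]])

```text
time_s: 30.5
ee_pos: [592.5, 31.1, 157.7]
tcp_rot: [[-0.098, -0.995, -0.0], [-0.995, 0.098, -0.0], [0.0, 0.0, -1.0]]
ft_force: [0.3, -0.1, 0.1]
opening: 0.996
grasp_force: 0.0
```

Request:
arm_command(jaw=[1,1,1,1,1,1,1,1], xyz=[[0,0,-1],[0,0,-1],[0,0,-1],[0,0,-1],[0,0,-0.5],[0,0,0],[0,0,0],[0.905,0.426,0]], rotation=[[0,0,0],[0,0,0],[0,0,0],[0,0,0],[0,0,0],[0,0,-0.0387],[0,0,-0.0387],[0,0,0]])

```text
time_s: 31.3
ee_pos: [584.5, 4.1, 291.4]
tcp_rot: [[0.151, -0.989, 0.0], [-0.989, -0.151, 0.0], [-0.0, -0.0, -1.0]]
ft_force: [-0.9, -0.6, 0.0]
opening: 1.0
grasp_force: 0.0
```

Request:
arm_command(jaw=[1,1,1,1,1,1,1,1], xyz=[[0.905,0.426,0],[0.905,0.426,0],[0.905,0.426,0],[0.905,0.426,0],[0.905,0.426,0],[0.905,0.426,0],[0.905,0.426,0],[0,0,0]], rotation=[[0,0,0],[0,0,0],[0,0,0],[0,0,0],[0,0,0],[0,0,0],[0,0,0],[0,0,0]])

```text
time_s: 32.1
ee_pos: [521.7, -201.0, 291.9]
tcp_rot: [[0.142, -0.99, -0.0], [-0.99, -0.142, -0.0], [0.0, 0.0, -1.0]]
ft_force: [-0.7, 0.5, -0.5]
opening: 1.005
grasp_force: 0.0
```

```bash
python3 - <<'E'
from h import *
look("scene","s7",(170,150,260,260),2);look("top","t7",(260,110,170,180),2)
s=cv2.imread("pics/s7.png")[:, :460];t=cv2.imread("pics/t7.png")
cv2.imwrite("pics/c7.png",np.hstack([s,cv2.copyMakeBorder(t,0,160,0,0,0)]))
E
```

```text
(no output)
```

View pics/c7.png

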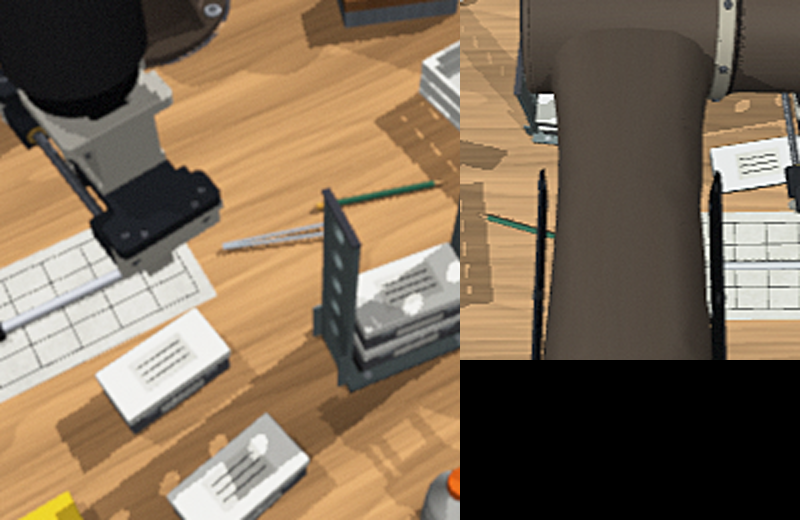

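Request:
arm_command(jaw=[1,1,1,1,1,1,1,1], xyz=[[-0.09,0,1],[0,0,1],[0,0,1],[0,0,1],[0,0,1],[0,0,1],[0,0,1],[0,0,1]], rotation=[[0,0,0],[0,0,0],[0,0,0],[0,0,0],[0,0,0],[0,0,0],[0,0,0],[0,0,0]])

```text
time_s: 33.0
ee_pos: [523.0, -194.8, 50.7]
tcp_rot: [[0.146, -0.989, 0.001], [-0.989, -0.146, -0.0], [0.0, -0.001, -1.0]]
ft_force: [0.1, 0.3, -0.8]
opening: 1.0
grasp_force: 0.0
```

Request:
arm_command(jaw=[1,1,1,0,0,0,0,0], xyz=[[0,0,1],[0,0,0.4],[0,0,0],[0,0,0],[0,0,0],[0,0,0],[0,0,0],[0,0,0]], rotation=[[0,0,0],[0,0,0],[0,0,0],[0,0,0],[0,0,0],[0,0,0],[0,0,0],[0,0,0]])

```text
time_s: 33.8
ee_pos: [522.5, -195.9, 10.6]
tcp_rot: [[0.145, -0.989, 0.001], [-0.989, -0.145, -0.0], [0.0, -0.001, -1.0]]
ft_force: [-1.9, 0.9, 8.6]
opening: 0.704
grasp_force: 40.0
```

```bash
python3 - <<'E'
from h import *
# scene crop s7 lid corners of top stacked case (scale 2, offset 170,150), z=96
f=lambda a:np.array(a)/2+[170,150]
print([ray("scene",f(p),96).round(1)[:2] for p in [(362,330),(362,290)]])
E
```

```text
[array([613.1, -27.1]), array([576.4,  -4.5])]
```

Request:
arm_command(jaw=[0,0,0,0,0,0,0,0], xyz=[[0,0,-1],[0,0,-1],[0,0,-1],[0,0,-0.75],[0,0,0],[0,0,0],[0.08,0.85,0],[0.08,0.85,0]], rotation=[[0,0,0],[0,0,0],[0,0,0],[0,0,0],[0,0,0.0387],[0,0,0.0387],[0,0,0],[0,0,0]])

```text
time_s: 34.6
ee_pos: [470.5, -195.5, 121.9]
tcp_rot: [[-0.099, -0.995, -0.0], [-0.995, 0.099, 0.0], [-0.0, 0.0, -1.0]]
ft_force: [-0.3, -0.0, -1.7]
opening: 0.703
grasp_force: 40.0
```

Request:
arm_command(jaw=[0,0,0,0,0,0,0,0], xyz=[[0.08,0.85,0],[0.08,0.85,0],[-0.91,0.08,0],[-0.91,0.08,0],[-0.91,0.08,0],[-0.91,0.08,0],[-0.91,0.08,0],[-0.91,0.08,0]], rotation=[[0,0,0],[0,0,0],[0,0,0],[0,0,0],[0,0,0],[0,0,0],[0,0,0],[0,0,0]])

```text
time_s: 35.4
ee_pos: [421.4, -29.9, 122.4]
tcp_rot: [[-0.098, -0.995, 0.001], [-0.995, 0.098, 0.0], [-0.001, -0.001, -1.0]]
ft_force: [1.0, 0.6, -1.7]
opening: 0.706
grasp_force: 40.0
```

Request:
arm_command(jaw=[0,0,0,0,0], xyz=[[-0.91,0.08,0],[-0.91,0.08,0],[-0.91,0.08,0],[0,0,0],[0,0,0]], rotation=[[0,0,0],[0,0,0],[0,0,0],[0,0,0],[0,0,0]])

```text
time_s: 35.9
ee_pos: [422.3, 51.7, 122.2]
tcp_rot: [[-0.097, -0.995, -0.0], [-0.995, 0.097, 0.0], [-0.0, 0.0, -1.0]]
ft_force: [-0.6, -1.4, -1.8]
opening: 0.701
grasp_force: 40.0
```

Request:
arm_command(jaw=[0,0,0,0,0,0,0,0], xyz=[[0.03,-0.95,0],[0.03,-0.95,0],[0,-0.95,0],[0,-0.95,0],[0,-0.95,0],[0,-0.95,0],[0,0,0.35],[0,0,0]], rotation=[[0,0,0],[0,0,0],[0,0,0],[0,0,0],[0,0,0],[0,0,0],[0,0,0],[0,0,0]])

```text
time_s: 36.7
ee_pos: [591.2, 31.2, 109.5]
tcp_rot: [[-0.1, -0.995, -0.004], [-0.995, 0.1, -0.001], [0.001, 0.004, -1.0]]
ft_force: [-1.2, 0.1, -2.5]
opening: 0.704
grasp_force: 40.0
```

Request:
arm_command(jaw=[0,0], xyz=[[0,0,0.08],[0,0,0]], rotation=[[0,0,0],[0,0,0]])

```text
time_s: 36.9
ee_pos: [591.7, 32.4, 109.2]
tcp_rot: [[-0.098, -0.995, -0.001], [-0.995, 0.098, -0.0], [0.0, 0.001, -1.0]]
ft_force: [-0.4, 0.9, -1.4]
opening: 0.704
grasp_force: 40.0
```

Request:
arm_command(jaw=[0,0], xyz=[[0,0,0.05],[0,0,0]], rotation=[[0,0,0],[0,0,0]])

```text
time_s: 37.1
ee_pos: [592.3, 32.9, 108.1]
tcp_rot: [[-0.098, -0.995, 0.0], [-0.995, 0.098, 0.0], [-0.0, -0.0, -1.0]]
ft_force: [0.2, 0.2, -2.2]
opening: 0.704
grasp_force: 40.0
```

Request:
arm_command(jaw=[0,0,1,1,1,1,1,1], xyz=[[0,0,0.05],[0,0,0],[0,0,0],[0,0,0],[0,0,0],[0,0,0],[0,0,-1],[0,0,-1]], rotation=[[0,0,0],[0,0,0],[0,0,0],[0,0,0],[0,0,0],[0,0,0],[0,0,0],[0,0,0]])

```text
time_s: 37.9
ee_pos: [591.9, 32.4, 166.1]
tcp_rot: [[-0.098, -0.995, -0.002], [-0.995, 0.098, -0.001], [0.001, 0.002, -1.0]]
ft_force: [-0.7, -0.1, 0.8]
opening: 1.0
grasp_force: 0.0
```

Request:
arm_command(jaw=[1,1,1,1,1,1,1,1], xyz=[[0,0,-1],[0,0,-1],[0,0,-1],[0,0,-1],[0,0,-0.2],[0,0,0],[0,0,0],[0,0,0]], rotation=[[0,0,0],[0,0,0],[0,0,0],[0,0,0],[0,0,0],[0,0,-0.0323],[0,0,-0.0323],[0,0,-0.0323]])

```text
time_s: 38.7
ee_pos: [592.3, 32.7, 291.8]
tcp_rot: [[0.209, -0.978, -0.001], [-0.978, -0.209, 0.0], [-0.0, 0.001, -1.0]]
ft_force: [0.7, -0.1, 0.3]
opening: 1.002
grasp_force: 0.0
```

Request:
arm_command(jaw=[1,1,1,1,1,1,1,1], xyz=[[0.949,-0.0925,0],[0.949,-0.0925,0],[0.949,-0.0925,0],[0.949,-0.0925,0],[0.949,-0.0925,0],[0.949,-0.0925,0],[0.949,-0.0925,0],[0.949,-0.0925,0]], rotation=[[0,0,0],[0,0,0],[0,0,0],[0,0,0],[0,0,0],[0,0,0],[0,0,0],[0,0,0]])

```text
time_s: 39.5
ee_pos: [661.0, -186.8, 291.5]
tcp_rot: [[0.205, -0.979, -0.001], [-0.979, -0.205, 0.0], [-0.0, 0.001, -1.0]]
ft_force: [0.5, 0.5, -0.0]
opening: 0.999
grasp_force: 0.0
```

Request:
arm_command(jaw=[1,1,1,1,1,1,1,1], xyz=[[0,0,0],[0,0,1],[0,0,1],[0,0,1],[0,0,1],[0,0,1],[0,0,1],[0,0,1]], rotation=[[0,0,0],[0,0,0],[0,0,0],[0,0,0],[0,0,0],[0,0,0],[0,0,0],[0,0,0]])

```text
time_s: 40.3
ee_pos: [660.5, -185.1, 80.8]
tcp_rot: [[0.205, -0.979, -0.0], [-0.979, -0.205, 0.0], [-0.0, 0.0, -1.0]]
ft_force: [-0.2, -1.0, 0.7]
opening: 1.003
grasp_force: 0.0
```

Request:
arm_command(jaw=[1,1,1,1,0,0,0,0], xyz=[[0,0,1],[0,0,1],[0,0,0.35],[0,0,0],[0,0,0],[0,0,0],[0,0,0],[0,0,0]], rotation=[[0,0,0],[0,0,0],[0,0,0],[0,0,0],[0,0,0],[0,0,0],[0,0,0],[0,0,0]])

```text
time_s: 41.1
ee_pos: [661.2, -185.8, 13.0]
tcp_rot: [[0.205, -0.979, 0.001], [-0.979, -0.205, -0.0], [0.0, -0.001, -1.0]]
ft_force: [-0.7, 1.7, 6.5]
opening: 0.709
grasp_force: 40.0
```

Request:
arm_command(jaw=[0,0,0,0,0,0,0,0], xyz=[[0,0,0],[0,0,-1],[0,0,-1],[0,0,-1],[0,0,-1],[0,0,-1],[0,0,-0.2],[0,0,0]], rotation=[[0,0,0],[0,0,0],[0,0,0],[0,0,0.0323],[0,0,0.0323],[0,0,0.0323],[0,0,0],[0,0,0]])

```text
time_s: 41.9
ee_pos: [661.4, -185.6, 169.0]
tcp_rot: [[-0.097, -0.995, 0.003], [-0.995, 0.097, 0.0], [-0.001, -0.002, -1.0]]
ft_force: [-0.6, -0.3, -2.5]
opening: 0.702
grasp_force: 40.0
```

Request:
arm_command(jaw=[0,0,0,0,0,0,0,0], xyz=[[0.115,0.998,0],[0.115,0.998,0],[0.115,0.998,0],[0.115,0.998,0],[0.115,0.998,0],[0.115,0.998,0],[0.115,0.998,0],[0.115,0.998,0]], rotation=[[0,0,0],[0,0,0],[0,0,0],[0,0,0],[0,0,0],[0,0,0],[0,0,0],[0,0,0]])

```text
time_s: 42.7
ee_pos: [417.5, -189.5, 166.0]
tcp_rot: [[-0.097, -0.995, -0.003], [-0.995, 0.097, 0.001], [-0.0, 0.003, -1.0]]
ft_force: [-1.0, -0.1, -1.0]
opening: 0.708
grasp_force: 40.0
```

Request:
arm_command(jaw=[0,0,0,0,0,0,0,0], xyz=[[-0.996,0.09,0],[-0.996,0.09,0],[-0.996,0.09,0],[-0.996,0.09,0],[-0.996,0.09,0],[-0.996,0.09,0],[-0.996,0.09,0],[-0.996,0.09,0]], rotation=[[0,0,0],[0,0,0],[0,0,0],[0,0,0],[0,0,0],[0,0,0],[0,0,0],[0,0,0]])

```text
time_s: 43.5
ee_pos: [420.6, 51.1, 166.4]
tcp_rot: [[-0.097, -0.995, -0.002], [-0.995, 0.097, -0.001], [0.001, 0.002, -1.0]]
ft_force: [1.5, -0.1, -2.8]
opening: 0.705
grasp_force: 40.0
```

Request:
arm_command(jaw=[0,0], xyz=[[0,0,0],[0,0,0]], rotation=[[0,0,0],[0,0,0]])

```text
time_s: 43.7
ee_pos: [420.8, 50.5, 166.5]
tcp_rot: [[-0.095, -0.995, -0.002], [-0.995, 0.095, -0.001], [0.001, 0.002, -1.0]]
ft_force: [-0.7, -0.5, -2.5]
opening: 0.708
grasp_force: 40.0
```

Request:
arm_command(jaw=[0,0,0,0,0,0,0,0], xyz=[[0.03,-0.958,0],[0.02,-0.958,0],[0,-0.958,0],[0,-0.958,0],[0,-0.958,0],[0,-0.958,0],[0,0,0.4],[0,0,0]], rotation=[[0,0,0],[0,0,0],[0,0,0],[0,0,0],[0,0,0],[0,0,0],[0,0,0],[0,0,0]])

```text
time_s: 44.5
ee_pos: [591.4, 30.3, 152.5]
tcp_rot: [[-0.1, -0.995, -0.006], [-0.995, 0.1, -0.001], [0.002, 0.005, -1.0]]
ft_force: [-2.0, 0.2, -2.9]
opening: 0.706
grasp_force: 40.0
```

Request:
arm_command(jaw=[0,0,0], xyz=[[0,0,0.08],[0,0,0],[0,0,0]], rotation=[[0,0,0],[0,0,0],[0,0,0]])

```text
time_s: 44.8
ee_pos: [592.9, 32.0, 153.9]
tcp_rot: [[-0.098, -0.995, 0.001], [-0.995, 0.098, 0.0], [-0.0, -0.001, -1.0]]
ft_force: [-0.8, 0.7, -1.6]
opening: 0.706
grasp_force: 40.0
```

Request:
arm_command(jaw=[0,0], xyz=[[0,0,0.05],[0,0,0]], rotation=[[0,0,0],[0,0,0]])

```text
time_s: 45.0
ee_pos: [593.1, 32.1, 152.1]
tcp_rot: [[-0.098, -0.995, 0.0], [-0.995, 0.098, 0.0], [-0.0, -0.0, -1.0]]
ft_force: [-0.2, -0.9, -1.5]
opening: 0.706
grasp_force: 40.0
```

Request:
arm_command(jaw=[0,0,1,1,1,1,1,1], xyz=[[0,0,0.06],[0,0,0],[0,0,0],[0,0,0],[0,0,0],[0,0,0],[0,0,-1],[0,0,-1]], rotation=[[0,0,0],[0,0,0],[0,0,0],[0,0,0],[0,0,0],[0,0,0],[0,0,0],[0,0,0]])

```text
time_s: 45.8
ee_pos: [592.7, 31.7, 209.8]
tcp_rot: [[-0.098, -0.995, -0.002], [-0.995, 0.098, -0.001], [0.001, 0.002, -1.0]]
ft_force: [0.7, -0.2, 0.8]
opening: 0.996
grasp_force: 0.0
```

Request:
arm_command(jaw=[1,1,1,1,1,1,1,1], xyz=[[0,0,-1],[0,0,-1],[0,0,-0.8],[0,0,0],[0.98,0.495,0],[0.98,0.495,0],[0.98,0.495,0],[0.98,0.495,0]], rotation=[[0,0,0],[0,0,0],[0,0,0],[0,0,-0.0312],[0,0,0],[0,0,0],[0,0,0],[0,0,0]])

```text
time_s: 46.6
ee_pos: [533.2, -86.6, 294.0]
tcp_rot: [[0.0, -1.0, 0.0], [-1.0, -0.0, -0.0], [0.0, -0.0, -1.0]]
ft_force: [0.5, -0.5, 0.5]
opening: 0.999
grasp_force: 0.0
```

Request:
arm_command(jaw=[1,1,1,1,1,1,1,1], xyz=[[0.98,0.495,0],[0.98,0.495,0],[0.98,0.495,0],[0.98,0.495,0],[0.98,0.495,0],[0.98,0.495,0],[0.98,0.495,0],[0.98,0.495,0]], rotation=[[0,0,0],[0,0,0],[0,0,0],[0,0,0],[0,0,0],[0,0,0],[0,0,0],[0,0,0]])

```text
time_s: 47.4
ee_pos: [414.2, -321.9, 294.2]
tcp_rot: [[-0.0, -1.0, 0.0], [-1.0, 0.0, -0.0], [0.0, -0.0, -1.0]]
ft_force: [-0.5, -1.0, 0.2]
opening: 0.997
grasp_force: 0.0
```

```bash
python3 - <<'E'
from h import *
look("scene","s8");look("top","t8")
s=cv2.imread("pics/s8.png");t=cv2.imread("pics/t8.png")
a=cv2.resize(s[200:360,270:430],None,fx=2.5,fy=2.5,interpolation=cv2.INTER_CUBIC)   # 400x400
b=cv2.resize(t[120:220,250:380],None,fx=3,fy=3,interpolation=cv2.INTER_CUBIC)       # 390x300
c=cv2.resize(s[220:380,100:300],None,fx=1.25,fy=1.25)  # 250x200
d=cv2.resize(t[190:290,360:520],None,fx=2,fy=2) #320x200
o=np.zeros((600,800,3),np.uint8);o[:400,:400]=a;o[:300,400:790]=b;o[400:600,:250]=c;o[400:600,400:720]=d
cv2.imwrite("pics/c8.png",o)
E
```

```text
(no output)
```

View pics/c8.png

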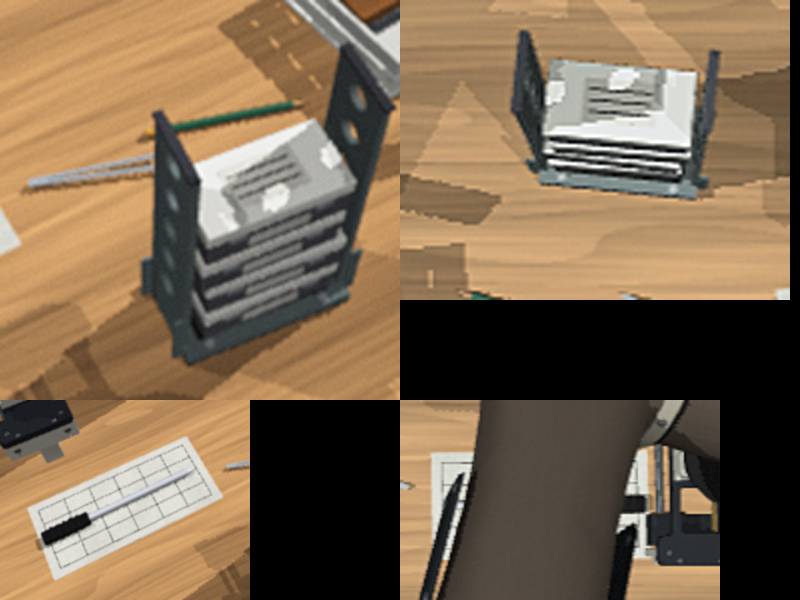

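```bash
python3 - <<'E'
from h import *
f=lambda x,y:(x/1.25+100,(y-400)/1.25+220)
for p in [(43,538),(90,520),(192,471)]: print(ray("scene",f(*p),8).round(1))
# refine: dark grip pixels in scene, and bright tube
s=cv2.imread("pics/s8_raw.png")[310:345,125:185];g=s.max(2)<45
yx=np.argwhere(g);m=yx.mean(0)[::-1]+[125,310];print(len(yx),m,ray("scene",m,8).round(1))
E
```

```text
[ 387.  -404.1    8. ]
[ 393.5 -325.9    8. ]
[ 389.9 -137.     8. ]
417 [152.25899281 322.76978417] [ 388.3 -366.7    8. ]
```

Request:
arm_command(jaw=[1,1,1,1,1,1,1,1], xyz=[[0.85,0.43,0],[0.85,0.43,0],[0,0,1],[0,0,1],[0,0,1],[0,0,1],[0,0,1],[0,0,1]], rotation=[[0,0,0],[0,0,0],[0,0,0],[0,0,0],[0,0,0],[0,0,0],[0,0,0],[0,0,0]])

```text
time_s: 48.3
ee_pos: [389.5, -371.5, 113.1]
tcp_rot: [[0.0, -1.0, 0.0], [-1.0, -0.0, -0.0], [0.0, -0.0, -1.0]]
ft_force: [0.5, -0.4, 0.6]
opening: 0.999
grasp_force: 0.0
```

Request:
arm_command(jaw=[1,1,1,1,1], xyz=[[0,0,1],[0,0,1],[0,0,1],[0,0,0],[0,0,0]], rotation=[[0,0,0],[0,0,0],[0,0,0],[0,0,0],[0,0,0]])

```text
time_s: 48.8
ee_pos: [389.4, -371.7, 24.3]
tcp_rot: [[0.0, -1.0, -0.001], [-1.0, -0.0, 0.0], [-0.0, 0.001, -1.0]]
ft_force: [0.3, -0.5, 0.8]
opening: 1.0
grasp_force: 0.0
```

Request:
arm_command(jaw=[1,1,0,0,0,0,0,0], xyz=[[0.14,0.1,0.72],[0,0,0],[0,0,0],[0,0,0],[0,0,0],[0,0,0],[0,0,0],[0,0,0]], rotation=[[0,0,0],[0,0,0],[0,0,0],[0,0,0],[0,0,0],[0,0,0],[0,0,0],[0,0,0]], grip_force=40)

```text
time_s: 49.6
ee_pos: [386.3, -376.0, 2.6]
tcp_rot: [[-0.0, -1.0, 0.0], [-1.0, 0.0, -0.0], [0.0, -0.0, -1.0]]
ft_force: [-0.5, 1.0, -0.1]
opening: 0.516
grasp_force: 0.0
```

Request:
arm_command(jaw=[0,0,0,0], xyz=[[0,0,0],[0,0,0],[0,0,0],[0,0,0]], rotation=[[0,0,0],[0,0,0],[0,0,0],[0,0,0]])

```text
time_s: 50.0
ee_pos: [386.1, -376.0, 2.4]
tcp_rot: [[-0.0, -1.0, -0.0], [-1.0, 0.0, 0.0], [-0.0, 0.0, -1.0]]
ft_force: [-0.3, 0.3, -0.5]
opening: 0.268
grasp_force: 40.0
```

Request:
arm_command(jaw=[0,0,0,0,0,0,0,0], xyz=[[0,0,-0.5],[0,0,-1],[0,0,-1],[0,0,-1],[0,0,-1],[0,0,-1],[0,0,-0.75],[0,0,0]], rotation=[[0,0,0],[0,0,0],[0,0,0],[0,0,0],[0,0,0],[0,0,0],[0,0,0],[0,0,0.0309]])

```text
time_s: 50.8
ee_pos: [387.7, -377.0, 193.6]
tcp_rot: [[-0.097, -0.995, 0.005], [-0.995, 0.097, -0.003], [0.003, -0.005, -1.0]]
ft_force: [1.1, -0.4, -1.1]
opening: 0.27
grasp_force: 40.0
```

Request:
arm_command(jaw=[0,0,0,0,0,0,0,0], xyz=[[-0.49,-0.92,0],[-0.49,-0.92,0],[-0.49,-0.92,0],[-0.49,-0.92,0],[-0.49,-0.92,0],[-0.49,-0.92,0],[0,0,0],[0,0,0]], rotation=[[0,0,0],[0,0,0],[0,0,0],[0,0,0],[0,0,0],[0,0,0],[0,0,0],[0,0,0]])

```text
time_s: 51.6
ee_pos: [559.5, -303.8, 189.1]
tcp_rot: [[-0.096, -0.995, -0.002], [-0.995, 0.096, 0.0], [-0.0, 0.002, -1.0]]
ft_force: [-0.7, -0.8, -0.9]
opening: 0.269
grasp_force: 40.0
```

Request:
arm_command(jaw=[0,0], xyz=[[0,0,0],[0,0,0]], rotation=[[0,0,0],[0,0,0]])

```text
time_s: 51.8
ee_pos: [558.8, -304.7, 190.1]
tcp_rot: [[-0.098, -0.995, -0.0], [-0.995, 0.098, 0.0], [-0.0, 0.0, -1.0]]
ft_force: [-0.6, 0.1, -0.7]
opening: 0.271
grasp_force: 40.0
```

```bash
python3 - <<'E'
from h import *
s=state();p=s["ee_pos"];R=s["tcp_rot"];c=np.array([592,31.8]);y=-.097
for a in (p,p-R[:,0]*238.5):
    d=a[:2]-c;print(a.round(1),(d@[np.cos(y),np.sin(y)]).round(1),(d@[-np.sin(y),np.cos(y)]).round(1))
print(s["opening"],s["wrist_torque"])
look("scene","s9")
tip=p-R[:,0]*238.5-R[:,2]*3.6;q=proj("scene",tip)[0];b=proj("scene",p-R[:,0]*60-R[:,2]*3.6)[0];print("pred tip px",q,b)
# bright thin tube profile: scan across predicted line
g=cv2.cvtColor(cv2.imread("pics/s9_raw.png"),cv2.COLOR_BGR2GRAY)
for t in(80,120,160,200,225,235,240,245,250):
    m=proj("scene",p-R[:,0]*t-R[:,2]*3.6)[0];x=int(round(m[0]));yy=int(round(m[1]));print(t,(x,yy),g[yy-9:yy+10,x].tolist())
E
```

```text
[ 558.8 -304.7  190.1] -0.5 -338.1
[582.1 -67.3 190.1] -0.3 -99.6
0.2711871500403648 [-0.00342993 -0.07257129 -0.00237314]
pred tip px [324.24215245 284.72097172] [225.17675596 322.59201105]
80 (237, 318) [241, 208, 211, 241, 242, 232, 226, 235, 235, 229, 208, 176, 149, 180, 200, 197, 193, 189, 182]
120 (260, 309) [227, 238, 238, 238, 237, 229, 225, 232, 238, 238, 227, 187, 142, 151, 178, 188, 190, 188, 185]
160 (282, 301) [206, 205, 197, 192, 181, 205, 230, 237, 239, 234, 207, 160, 147, 179, 199, 192, 191, 192, 192]
200 (304, 293) [188, 185, 188, 193, 175, 151, 163, 182, 189, 183, 164, 142, 165, 193, 194, 193, 195, 197, 194]
225 (317, 287) [190, 188, 187, 194, 202, 184, 153, 163, 181, 193, 192, 177, 150, 177, 194, 194, 195, 196, 190]
235 (322, 285) [187, 187, 192, 201, 203, 203, 204, 179, 155, 160, 151, 143, 160, 187, 192, 191, 194, 192, 189]
240 (325, 284) [186, 189, 194, 202, 203, 200, 203, 200, 197, 186, 178, 175, 189, 193, 189, 191, 193, 190, 185]
245 (328, 283) [188, 190, 196, 203, 201, 202, 200, 198, 201, 202, 202, 198, 193, 191, 191, 194, 193, 188, 184]
250 (330, 282) [182, 186, 194, 196, 194, 195, 198, 193, 194, 194, 191, 184, 180, 174, 173, 176, 173, 171, 166]
```

Request:
arm_command(jaw=[0,0,0,0,0,0], xyz=[[0,-0.013,0.015],[-0.5,0,0],[-0.5,0,0],[-0.5,0,0],[-0.5,0,0],[0,0,0]], rotation=[[0,0,0],[0,0,0],[0,0,0],[0,0,0],[0,0,0],[0,0,0]])

```text
time_s: 52.45
ee_pos: [566.2, -242.2, 189.8]
tcp_rot: [[-0.095, -0.995, 0.0], [-0.995, 0.095, 0.0], [-0.0, -0.0, -1.0]]
ft_force: [0.5, -0.4, -0.6]
opening: 0.267
grasp_force: 40.0
```

Request:
arm_command(jaw=[0,0,0,0,0], xyz=[[-0.7,0,0],[-0.7,0,0],[-0.7,0,0],[0,0,0],[0,0,0]], rotation=[[0,0,0],[0,0,0],[0,0,0],[0,0,0],[0,0,0]])

```text
time_s: 52.95
ee_pos: [572.1, -181.4, 189.7]
tcp_rot: [[-0.096, -0.995, 0.0], [-0.995, 0.096, -0.0], [0.0, -0.0, -1.0]]
ft_force: [1.2, -0.5, -0.3]
opening: 0.266
grasp_force: 40.0
```

Request:
arm_command(jaw=[0,0,0,0,0], xyz=[[0,0.02,0],[-0.6,0,0],[-0.6,0,0],[-0.6,0,0],[0,0,0]], rotation=[[0,0,0],[0,0,0],[0,0,0],[0,0,0],[0,0,0]])

```text
time_s: 53.45
ee_pos: [576.7, -127.4, 189.5]
tcp_rot: [[-0.097, -0.995, 0.0], [-0.995, 0.097, 0.0], [-0.0, -0.0, -1.0]]
ft_force: [-0.1, -0.6, -1.4]
opening: 0.268
grasp_force: 40.0
```

Request:
arm_command(jaw=[0,0,0,0], xyz=[[-0.45,0,0],[-0.4,0,0],[0,0,0],[0,0,0]], rotation=[[0,0,0],[0,0,0],[0,0,0],[0,0,0]])

```text
time_s: 53.85
ee_pos: [579.1, -102.6, 189.5]
tcp_rot: [[-0.097, -0.995, -0.0], [-0.995, 0.097, -0.0], [0.0, 0.0, -1.0]]
ft_force: [-0.0, -1.4, -1.2]
opening: 0.268
grasp_force: 40.0
```

Request:
arm_command(jaw=[0,0,0.3,0.4,0.6,1,1,1], xyz=[[0,0,0.1],[0,0,0],[0,0,0],[0,0,0],[0,0,0],[0,0,0],[0,0,0],[0,0,-0.5]], rotation=[[0,0,0],[0,0,0],[0,0,0],[0,0,0],[0,0,0],[0,0,0],[0,0,0],[0,0,0]])

```text
time_s: 54.65
ee_pos: [577.8, -102.7, 199.7]
tcp_rot: [[-0.097, -0.995, -0.004], [-0.995, 0.097, 0.0], [0.0, 0.004, -1.0]]
ft_force: [-0.2, -0.2, -0.4]
opening: 0.692
grasp_force: 0.0
```

Request:
arm_command(jaw=[1,1,1,1,1,1,1,1], xyz=[[0,0,-1],[0,0,-1],[0,0,-1],[0,0,-1],[1,0,0],[1,0,0],[1,0,0],[1,0,0]], rotation=[[0,0,0],[0,0,0],[0,0,0],[0,0,0],[0,0,0],[0,0,0],[0,0,0],[0,0,0]])

```text
time_s: 55.45
ee_pos: [567.2, -223.1, 321.7]
tcp_rot: [[-0.097, -0.995, 0.0], [-0.995, 0.097, 0.0], [-0.0, -0.0, -1.0]]
ft_force: [0.3, -0.1, 0.2]
opening: 0.998
grasp_force: 0.0
```

Request:
arm_command(jaw=[1,1,1,1,1], xyz=[[1,0,0],[1,0,0],[0,0,0],[0,0,0],[0,0,0]], rotation=[[0,0,0],[0,0,0],[0,0,0],[0,0,0],[0,0,0]])

```text
time_s: 55.95
ee_pos: [561.6, -281.4, 321.5]
tcp_rot: [[-0.097, -0.995, -0.0], [-0.995, 0.097, 0.0], [-0.0, 0.0, -1.0]]
ft_force: [-0.4, 0.6, 0.4]
opening: 0.998
grasp_force: 0.0
```

```bash
python3 - <<'E'
from h import *
look("scene","s10");look("top","t10")
s=cv2.imread("pics/s10.png");t=cv2.imread("pics/t10.png")
a=cv2.resize(s[190:350,260:440],None,fx=2.3,fy=2.3,interpolation=cv2.INTER_CUBIC)
b=cv2.resize(t[110:210,260:390],None,fx=2.9,fy=2.9,interpolation=cv2.INTER_CUBIC)
c=cv2.resize(s[100:260,350:500],None,fx=1.4,fy=1.4)
o=np.zeros((600,800,3),np.uint8);o[:a.shape[0],:a.shape[1]]=a;o[:290,414:414+b.shape[1]]=b;o[370:370+c.shape[0],500:500+c.shape[1]]=c
cv2.imwrite("pics/c10.png",o)
for L in [(0,103,189),(0,82,189),(0,-85,189)]: 
  w=place([592,31.8,-.097],[L]);print(L,(proj("scene",w)[0]-[260,190])*2.3,(proj("top",w)[0]-[260,110])*2.9+[414,0])
E
```

```text
(0, 103, 189) [379.67449357 132.34030495] [472.6033858 112.5203792]
(0, 82, 189) [356.80079142 141.12685812] [497.72344024 114.86027689]
(0, -85, 189) [165.5063654  214.60943796] [698.51489173 133.56371778]
```

View pics/c10.png

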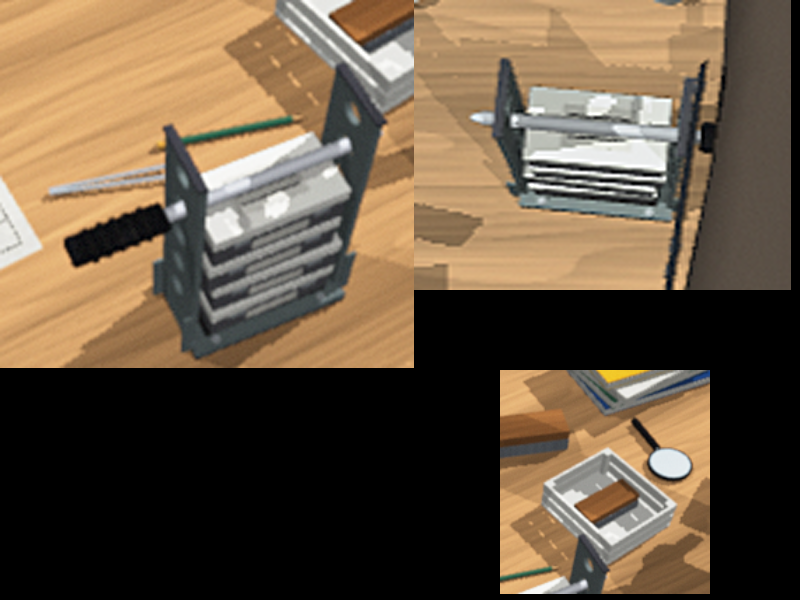

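```bash
python3 -c "
from station import env
print(env.sign_off())"
```

```text
the job is handed in; nothing more can be done
None
```

The job is handed in, with no verdict returned: the last picture shows all four cases stacked square in the carrier, the rod through both uprights just above the top case with its tip about 30 mm past the far one, and the eraser in the basket.

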